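# Pack the specimen carrier for the courier

### The arm

A 6-joint arm with a two-finger parallel gripper is mounted at the origin on the work surface. World frame = base frame: x ahead of the robot, y to its left, z up, the work surface at z = 0. Lengths are in m, angles in degrees, forces in N, time in s.
With the tool pointing down it reaches from about 0.375 to 0.9 m from the base axis. Payload 3.1 kg.
Tool frame: the origin (TCP) lies midway between the tips of the shut fingers; the grasp point (between the pads) lies 19 mm behind it; z points along the fingers, y is the direction in which the jaws open and shut (so a half turn about z gives the same grasp; the last joint's range is limited). The gripper opens to 87 mm and grips with 3 to 60 N. Pads are 19 mm wide; open, the fingers measure 117 mm over their backs; the gripper's body (75 mm by 190 mm) begins 51 mm behind the grasp point.
Start: joints at [-82.535, 30.224, 82.088, -0, 67.689, -10.227], TCP at [0.19, -0.595, 0.223] pointing down, gripper open.
Joint ranges: [-176.69, 176.69], [-43.24, 126.21], [12.49, 139.97], [-82, 262], [0, 151.66], [-163.58, 163.58]. Speed limits (degrees/s): [159.86, 159.86, 180, 180, 180, 180].

### API

Orientations are given as a 3x3 rotation matrix whose columns are the frame's x, y, z axes.
In Python, from rig import bot, capture, get_calibration gives the robot as it stands.
- The arm moves only by the tool play_rows, never from a script. Its arguments are lists of equal length, an entry for each row: "fingers": the closure in counts, from 0 (fully open) to 255 (shut); "linear": the shift along the tool's x, y, z in mm, a list of three; "rot": the turn, a rotation vector about the tool's x, y, z in degrees, a list of three. A call has 1 to 20 rows; each row is the pose to reach, as a shift and turn from the pose commanded when the call began, along the tool's axes at that moment; what a row does not reach only later rows make up. A row lasts 1/10 s, in which the tool goes at most 50 mm and 8.59 degrees, less where a joint would pass 70% of its speed; a pose out of reach is approached as far as the arm can. A call with a gripper value outside its range is refused whole. The fingers move at their own pace and stop on an object; the grip force is fixed at half the most. Time passes only in rows, so rows that repeat a pose let the fingers close. It gives the time, the measured TCP pose, the force and the opening at its end, in the units of the state.
- bot.read_state(): the state, without advancing time (a new reading comes with each control period).
- capture(name): name is "scene" or "top" or "wrist"; returns the picture (384x512x3 uint8, red, green, blue); there is no depth.
- get_calibration(name): a dict with "vfov" (degrees; the focal length in pixels is half the picture's height over the tangent of half this angle, whatever the lens; pixels are square), "cx", "cy" (the principal point, pixels), "dist" ([k1, k2, p1, p2, k3] as OpenCV has them; the pictures are not rectified), "camera_from_world" (4x4, takes a point from world to camera coordinates). Camera axes: x right, y down, z forward; pixel columns grow to the right and rows downward; lengths in m; the calibration is good to about 2 mm. A picture is of the moment at which its call begins: read the wrist's pose just before it. get_calibration takes no time and is no camera call; for the wrist camera it gives the pose at the moment of the call.
- bot.hand_in(): hands the job in, once; it reports no verdict.
The state is a dict: "time_s": time; "joint_positions": joint angles; "qvel": joint speeds; "tau": joint torques, N m; "position": TCP position; "tcp_rot": TCP orientation; "force": force on the tool from outside, world axes, zero at the start; "moment": the same for the moment, N m; "opening": opening from 0.0 (shut) to 1.0 (fully open).
Only numpy, scipy, OpenCV 4.12 (cv2) and the standard library are available. Lean on these libraries where they do the work, as an engineer would, in place of code of your own. Each camera call takes 0.05 s, during which the arm holds its last target.

### The job

Get the specimen carrier ready for the courier: stand the small pots that were left in its wells upright in the metal return tray, and put every middle-size pot from the bench - the size the wells are made for - upright into a well of its own, right down to the floor. Once it is loaded, shut the lid fully and swing its clip down until it lies flat in its catch. Leave the other pots on the bench, the label roll and the marker where they are.

Things in the scene. Friction and masses are not known exactly. Their poses are not given: they have to be found in the camera images.
- carrier: white rigid specimen box fixed to the bench, lid open at the start. Outside 240 mm along its x, 236 mm along y, rim 96 mm high; walls 6 mm, floor 12 mm thick. A grey rigid insert with four wells fills it to 46 mm above the bench. Origin: centre of the underside, z up; lid hinge along the +y side, clip closes on the outside of the -y wall.
- well0 (a point): centre of a well's floor, 12 mm above the bench, at x -45, y -46 mm in the carrier's frame. All four wells are 62 mm square (sides along the carrier's x and y) and go 34 mm down from the insert's top to the floor: a middle pot stands in one with its cap top 82 mm above the bench, a small one rattles (cap top at 74), a large one does not go in.
- well1 (a point): centre of a well's floor, as well0, at x +45, y -46 mm in the carrier's frame
- well2 (a point): centre of a well's floor, as well0, at x -45, y +46 mm in the carrier's frame
- well3 (a point): centre of a well's floor, as well0, at x +45, y +46 mm in the carrier's frame
- lid (a joint): angle of the carrier's lid: 0 = fully shut on the rim, 1.57 = upright; starts a little past upright (stop at 1.95). Flat plate 240 (along x) x 236 x 12 mm; hinge axis parallel to the carrier's x at y +118 mm, height 96 mm, in the plane of the lid's underside. A friction hinge: stays where it is left; 2 to 4 N at the free edge moves it.
- lid_edge (a point): middle of the lid's free edge, at half the lid's thickness
- clip (a joint): the grey snap clip, a flap on the middle of the lid's free edge: 0 = closed, flat against the carrier's -y wall, catch ridge in its window; 1.57 = in line with the lid. 60 wide, 5 thick, reaches 58 mm from its hinge axis, which is parallel to the carrier's x; lid shut, the axis is at y -121.5 mm, height 102 mm. Stays where it is left; about 1 N moves it.
- clip_end (a point): middle of the clip's free end, 58 mm from its hinge axis; the last 8 mm carry a finger tab, 6 mm proud of the outer face over the clip's whole width
- tray: the return tray, a shallow bare-metal open tray fixed to the bench: 120 mm along its x, 170 mm along its y, 22 mm high, walls 4 mm, floor 4 mm thick. Origin: centre of the underside.
- pot1_cap (a point): screw-cap specimen pot, clear body, white cap, paper label. One pattern in three sizes (cap diameter x height): small 42 x 62, middle 54 x 70, large 68 x 88 mm; 80, 140, 260 g. The body is 2 mm narrower than the cap, which is the top quarter. This point: centre of the cap's top face (z up along the pot), so for a pot standing on the bench it is 62, 70 or 88 mm up. Bottom-heavy. None if absent.
- pot2_cap (a point): another specimen pot of one of the three sizes, as described for pot1_cap; same point. None if not there today.
- pot3_cap (a point): another specimen pot of one of the three sizes, as described for pot1_cap; same point. None if not there today.
- pot4_cap (a point): another specimen pot of one of the three sizes, as described for pot1_cap; same point. None if not there today.
- pot5_cap (a point): another specimen pot of one of the three sizes, as described for pot1_cap; same point. None if not there today.
- pot6_cap (a point): another specimen pot of one of the three sizes, as described for pot1_cap; same point. None if not there today.
- pot7_cap (a point): another specimen pot of one of the three sizes, as described for pot1_cap; same point. None if not there today.
- pot8_cap (a point): another specimen pot of one of the three sizes, as described for pot1_cap; same point. None if not there today.
- pot9_cap (a point): another specimen pot of one of the three sizes, as described for pot1_cap; same point. None if not there today.
- pot10_cap (a point): another specimen pot of one of the three sizes, as described for pot1_cap; same point. None if not there today.
- pot11_cap (a point): another specimen pot of one of the three sizes, as described for pot1_cap; same point. None if not there today.
- label_roll: roll of label paper standing on end, 52 mm across, 55 mm high; origin: centre of the underside. Not part of the job.
- marker: marker pen lying on the bench, 132 mm long, 17 mm thick; origin: middle of the underside, x along the pen. Not part of the job.
Things that resemble listed ones, but are neither listed nor needed, are in the scene too. What is shaped like the part that bears pot3_cap but green or orange is not meant.

How it is judged (in metres and radians):
On the way, in this order (a step that is already met when the one before it is completed fails the run):
1. with the lid still open, every small pot from the carrier stands in the return tray and every middle-size pot stands in a well (x of pot1_cap in the frame of carrier between -0.105 and 0.105 m and y of pot1_cap in the frame of carrier between -0.105 and 0.105 m and z of pot1_cap in the frame of carrier between 0.076 and 0.088 m and angle between each of pot1_cap, pot2_cap, pot3_cap, pot4_cap, pot8_cap, pot9_cap, pot10_cap, pot11_cap's own z axis and vertical below 0.1 rad and x of pot2_cap in the frame of carrier between -0.105 and 0.105 m and y of pot2_cap in the frame of carrier between -0.105 and 0.105 m and z of pot2_cap in the frame of carrier between 0.076 and 0.088 m and x of pot3_cap in the frame of carrier between -0.105 and 0.105 m and y of pot3_cap in the frame of carrier between -0.105 and 0.105 m and z of pot3_cap in the frame of carrier between 0.076 and 0.088 m and x of pot4_cap in the frame of carrier between -0.105 and 0.105 m and y of pot4_cap in the frame of carrier between -0.105 and 0.105 m and z of pot4_cap in the frame of carrier between 0.076 and 0.088 m and x of pot8_cap in the frame of tray between -0.056 and 0.056 m and y of pot8_cap in the frame of tray between -0.081 and 0.081 m and z of pot8_cap in the frame of tray between 0.06 and 0.072 m and x of pot9_cap in the frame of tray between -0.056 and 0.056 m and y of pot9_cap in the frame of tray between -0.081 and 0.081 m and z of pot9_cap in the frame of tray between 0.06 and 0.072 m and x of pot10_cap in the frame of tray between -0.056 and 0.056 m and y of pot10_cap in the frame of tray between -0.081 and 0.081 m and z of pot10_cap in the frame of tray between 0.06 and 0.072 m and x of pot11_cap in the frame of tray between -0.056 and 0.056 m and y of pot11_cap in the frame of tray between -0.081 and 0.081 m and z of pot11_cap in the frame of tray between 0.06 and 0.072 m and value of joint lid above 1 rad), for 0.2 s.
2. the lid is fully shut while the clip is still open (value of joint lid below 0.035 rad and value of joint clip above 0.4 rad), for 0.1 s.
3. the clip is closed in its catch (value of joint lid below 0.035 rad and value of joint clip below 0.12 rad), for 0.2 s.
At the end, for the whole second after the job is handed in: Every middle-size pot stands upright (within 0.1 rad) in a well, down on the carrier's floor (within 6 mm); every small pot that was in the carrier stands upright on the tray's floor; the lid is shut to within 0.035 rad and the clip to within 0.12 rad (all of step 3 and x of pot1_cap in the frame of carrier between -0.105 and 0.105 m and y of pot1_cap in the frame of carrier between -0.105 and 0.105 m and z of pot1_cap in the frame of carrier between 0.076 and 0.088 m and angle between each of pot1_cap, pot2_cap, pot3_cap, pot4_cap, pot8_cap, pot9_cap, pot10_cap, pot11_cap's own z axis and vertical below 0.1 rad and x of pot2_cap in the frame of carrier between -0.105 and 0.105 m and y of pot2_cap in the frame of carrier between -0.105 and 0.105 m and z of pot2_cap in the frame of carrier between 0.076 and 0.088 m and x of pot3_cap in the frame of carrier between -0.105 and 0.105 m and y of pot3_cap in the frame of carrier between -0.105 and 0.105 m and z of pot3_cap in the frame of carrier between 0.076 and 0.088 m and x of pot4_cap in the frame of carrier between -0.105 and 0.105 m and y of pot4_cap in the frame of carrier between -0.105 and 0.105 m and z of pot4_cap in the frame of carrier between 0.076 and 0.088 m and x of pot8_cap in the frame of tray between -0.056 and 0.056 m and y of pot8_cap in the frame of tray between -0.081 and 0.081 m and z of pot8_cap in the frame of tray between 0.06 and 0.072 m and x of pot9_cap in the frame of tray between -0.056 and 0.056 m and y of pot9_cap in the frame of tray between -0.081 and 0.081 m and z of pot9_cap in the frame of tray between 0.06 and 0.072 m and x of pot10_cap in the frame of tray between -0.056 and 0.056 m and y of pot10_cap in the frame of tray between -0.081 and 0.081 m and z of pot10_cap in the frame of tray between 0.06 and 0.072 m and x of pot11_cap in the frame of tray between -0.056 and 0.056 m and y of pot11_cap in the frame of tray between -0.081 and 0.081 m and z of pot11_cap in the frame of tray between 0.06 and 0.072 m); the robot touches nothing.
It fails at once if a large or small pot on the bench, the label roll or the marker is moved more than 5 cm (distance of any of pot5_cap, pot6_cap, pot7_cap, label_roll, marker from where it was at the start of the episode above 0.05 m).
It fails at once if a large or small pot on the bench is knocked over (angle between any of pot5_cap, pot6_cap, pot7_cap's own z axis and vertical above 0.6 rad).
Of pot1, pot2, pot3, pot4 only 3 to 4 are there at a start; the rules pass over those that are not, and their reading is None.
Of pot8, pot9, pot10, pot11 only 1 to 3 are there at a start; the rules pass over those that are not, and their reading is None.
At some moment in a run one of pot1, pot2, pot3, pot4 may be knocked a few centimetres aside while the robot is not near it.
It also fails if it takes over 210 s, if anything falls off the work surface, if the arm or the gripper's body presses on something with over 40 N, if the wrist force passes 120 N, or if a joint passes its speed limit or range.

## Working session

There is one attempt and no reset: what is moved stays moved. The work goes in short steps, Python scripts to look and compute and a tool call to move; the robot and the scene stay as the last step left them, time stands still between calls to the robot, and variables do not carry over. Pictures are saved under pics/ and viewed, and the job is handed in when it is done.

Besides the shell and the picture viewer there is one more tool, called after "Emit:" as name(argument=value, ...) on one line, values as JSON. play_rows: Moves the arm, as the interface text tells. Its arguments: {"type":"object","properties":{"fingers":{"type":"array"},"linear":{"type":"array"},"rot":{"type":"array"}},"required":["fingers","linear","rot"]}

```bash
ls; mkdir -p pics; python3 - <<'E'
from rig import bot,capture,get_calibration
import cv2,numpy as np
for n in("scene","top","wrist"):
    c=get_calibration(n); im=capture(n)
    cv2.imwrite(f"pics/{n}0.png",cv2.cvtColor(im,cv2.COLOR_RGB2BGR))
    print(n,c["vfov"],c["cx"],c["cy"],c["dist"]);print(np.round(c["camera_from_world"],4).tolist())
s=bot.read_state();print(s)
E
```

```text
pics
scene 53.446527608174335 257.8379890432489 186.3112524901765 [-0.10232907  0.          0.          0.          0.        ]
[[0.2479, 0.9687, 0.0121, -0.0698], [0.7683, -0.189, -0.6116, -0.2809], [-0.5901, 0.1609, -0.7911, 1.3671], [0.0, 0.0, 0.0, 1.0]]
top 45.14735242069719 251.16735830016032 190.67011481368397 [-0.17451927  0.          0.          0.          0.        ]
[[-0.019, -0.9998, 0.0017, -0.0402], [-0.986, 0.0184, -0.166, 0.4469], [0.1659, -0.0048, -0.9861, 1.3799], [0.0, 0.0, 0.0, 1.0]]
wrist 71.19870932945253 259.4188941842896 191.28056798030502 [-0.05890347  0.          0.          0.          0.        ]
[[0.3039, -0.9527, -0.0028, -0.6227], [-0.919, -0.2939, 0.2626, -0.0323], [-0.251, -0.0772, -0.9649, 0.3913], [0.0, 0.0, 0.0, 1.0]]
{'time_s': 0.15, 'joint_positions': array([-8.25345188e+01,  3.02668657e+01,  8.21379812e+01, -3.04548598e-03,
        6.76887833e+01, -1.02275684e+01]), 'qvel': array([ 0.09161099, -0.05192669, -0.21805256,  0.01647583, -0.04419642,
        0.08595835]), 'tau': array([ 7.72835156e-04, -4.40430021e+01, -1.76842582e+01,  6.33872696e-02,
        5.52574033e-02, -1.03348852e-04]), 'position': array([ 0.18988709, -0.59488325,  0.22180354]), 'tcp_rot': array([[ 9.52692243e-01,  3.03936544e-01, -2.61081197e-04],
       [ 3.03936560e-01, -9.52690906e-01,  1.61391148e-03],
       [ 2.41796996e-04, -1.61691307e-03, -9.99998664e-01]]), 'force': array([ 0.27524589, -0.11450939,  0.10063017]), 'moment': array([-0.0311269 , -0.00409024, -0.01472868]), 'opening': 0.9973666105609883}
```

View pics/scene0.png

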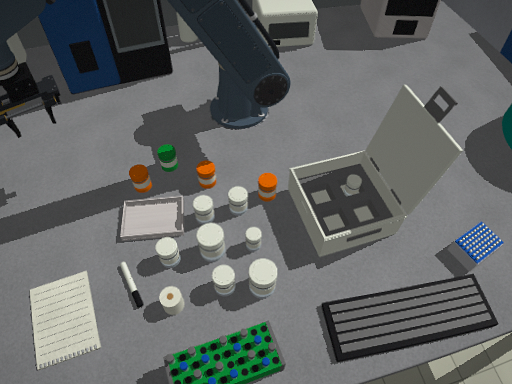

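View pics/top0.png

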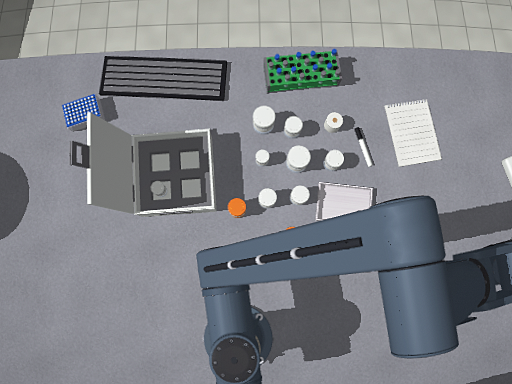

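View pics/wrist0.png

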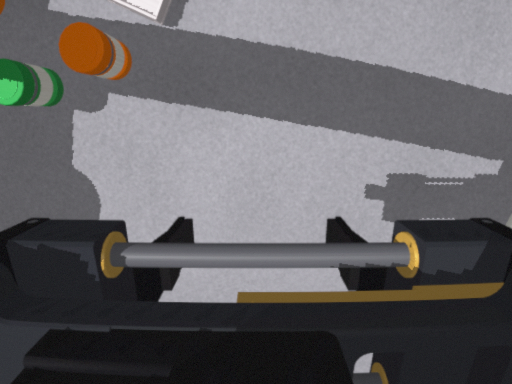

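```bash
python3 - <<'E'
import cv2
a=cv2.imread("pics/scene0.png");cv2.imwrite("pics/sc_crop.png",cv2.resize(a[140:325,110:310],None,fx=4,fy=3.2,interpolation=cv2.INTER_CUBIC)[:600])
cv2.imwrite("pics/sc_crop2.png",cv2.resize(a[80:260,270:460],None,fx=3.3,fy=3.3,interpolation=cv2.INTER_CUBIC))
a=cv2.imread("pics/top0.png");cv2.imwrite("pics/top_crop.png",cv2.resize(a[95:225,220:380],None,fx=4.5,fy=4.5,interpolation=cv2.INTER_CUBIC))
cv2.imwrite("pics/top_crop2.png",cv2.resize(a[100:225,60:225],None,fx=4.5,fy=4.5,interpolation=cv2.INTER_CUBIC))
E
```

```text
(no output)
```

View pics/sc_crop.png

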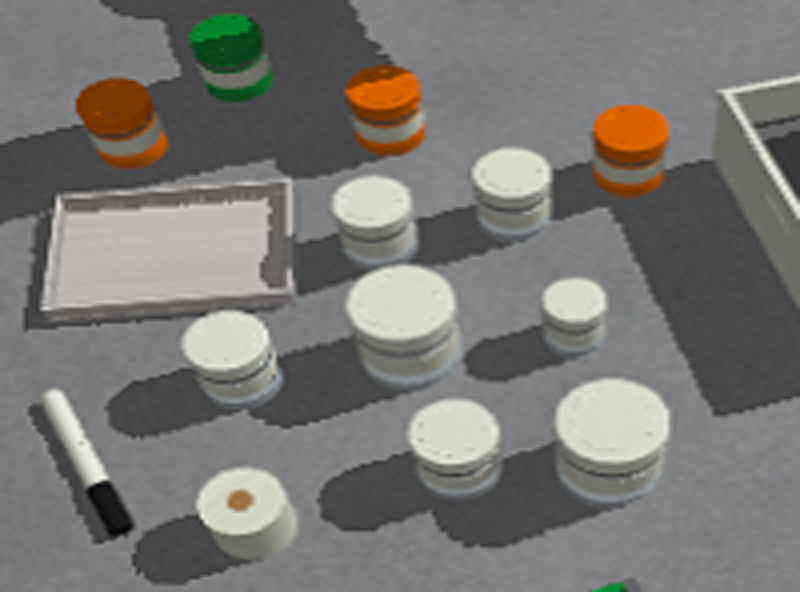

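View pics/sc_crop2.png

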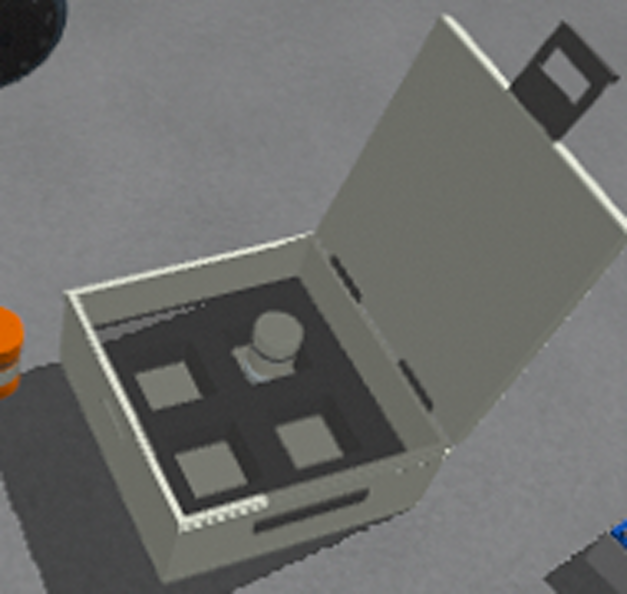

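View pics/top_crop.png

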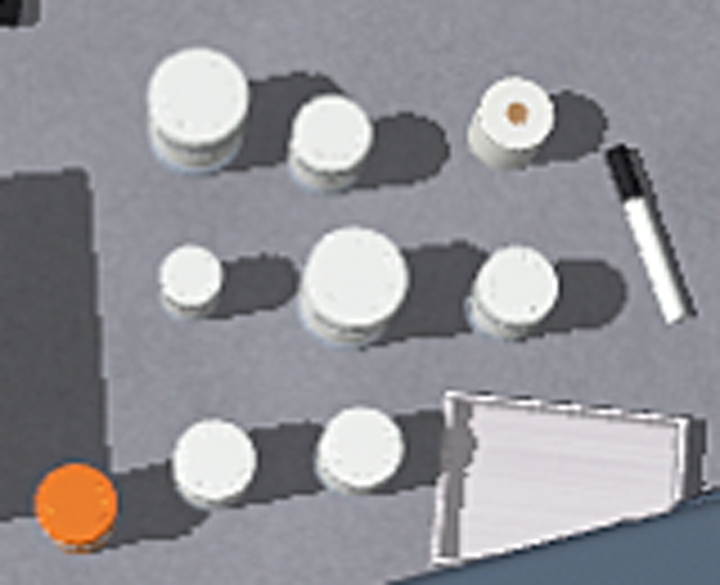

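View pics/top_crop2.png

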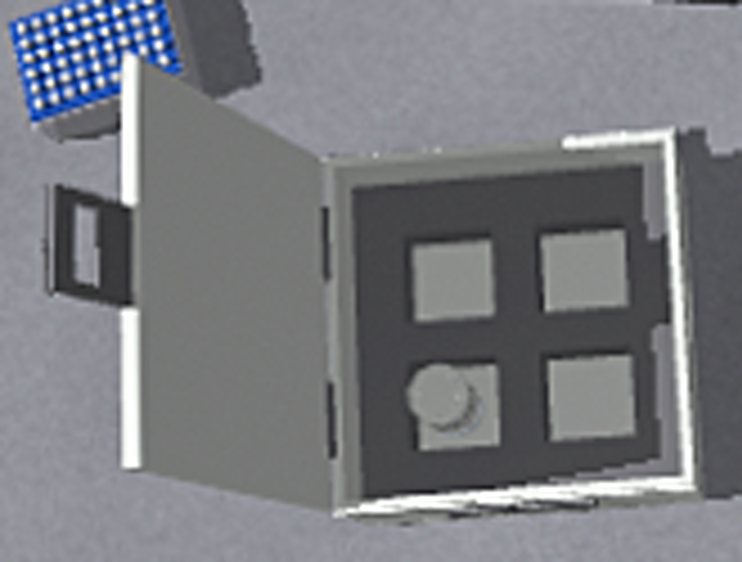

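```bash
cat > h.py <<'E'
import numpy as np,cv2
from scipy.optimize import least_squares,minimize
from rig import bot,capture,get_calibration
def K(c):
    f=192/np.tan(np.radians(c["vfov"])/2); return np.array([[f,0,c["cx"]],[0,f,c["cy"]],[0,0,1.]])
def proj(c,P):
    T=np.array(c["camera_from_world"]);P=np.atleast_2d(P).astype(float)
    return cv2.projectPoints(P,cv2.Rodrigues(T[:3,:3])[0],T[:3,3],K(c),np.array(c["dist"]))[0][:,0]
def ray(c,uv,z):
    T=np.array(c["camera_from_world"]);n=cv2.undistortPoints(np.array([[uv]],float),K(c),np.array(c["dist"]))[0,0]
    d=T[:3,:3].T@np.array([n[0],n[1],1]);o=-T[:3,:3].T@T[:3,3]
    return o+d*(z-o[2])/d[2]
def circ(x,y,z,r,n=60):
    t=np.linspace(0,2*np.pi,n,endpoint=False);return np.c_[x+r*np.cos(t),y+r*np.sin(t),np.full(n,z)]
def samp(g,p): return cv2.remap(g,p[:,:1].astype(np.float32),p[:,1:].astype(np.float32),cv2.INTER_LINEAR)[:,0]
def score(views,x,y,z,r):
    s=0
    for c,g in views:
        a=samp(g,proj(c,circ(x,y,z,r-.003)));b=samp(g,proj(c,circ(x,y,z,r+.003)))
        s+=np.clip(a-b,-5,60).mean()
    return s
def fit(views,x,y,z,r,w=.012):
    best=None
    for st,ww in((.003,w),(.001,.004),(.00033,.001)):
        c=[(score(views,x+i,y+j,z,r),x+i,y+j) for i in np.arange(-ww,ww+1e-9,st) for j in np.arange(-ww,ww+1e-9,st)]
        best=max(c);_,x,y=best
    return best
def gray(im): return cv2.GaussianBlur(cv2.cvtColor(im,cv2.COLOR_RGB2GRAY),(0,0),.7).astype(np.float32)
E
cat > m1.py <<'E'
from h import *
ims={n:cv2.cvtColor(cv2.imread(f"pics/{n}0.png"),cv2.COLOR_BGR2RGB) for n in("scene","top")}
cs={n:get_calibration(n) for n in ims}
V={n:(cs[n],gray(ims[n])) for n in ims}
px=dict(A=(213,460),B=(362,448),C=(517,284),D=(331,136),S=(191,274),L1=(355,278),L2=(199,97))
H={'s':(.062,.021),'m':(.070,.027),'l':(.088,.034)}
for k,(u,v) in px.items():
    uv=((u+.5)/4.5-.5+220,(v+.5)/4.5-.5+95)
    out=[]
    for sz,(z,r) in H.items():
        p=ray(cs["top"],uv,z)
        b=fit([V["top"],V["scene"]],p[0],p[1],z,r)
        out.append((sz,round(float(b[0]),1),np.round(b[1:],4).tolist()))
    ft=fit([V["top"]],p[0],p[1],*H[max(out,key=lambda o:o[1])[0]]);fs=fit([V["scene"]],p[0],p[1],*H[max(out,key=lambda o:o[1])[0]])
    print(k,out,np.round(ft[1:],4),np.round(fs[1:],4))
# carrier
pt=[(677,130),(694,487),(333,515),(325,158)];ps=[(182,528),(66,292),(312,236),(450,450)]
loc=np.array([[.12,-.118,.096],[-.12,-.118,.096],[-.12,.118,.096],[.12,.118,.096]])
ot=np.array([((u+.5)/4.5-.5+60,(v+.5)/4.5-.5+100) for u,v in pt]);os_=np.array([((u+.5)/3.3-.5+270,(v+.5)/3.3-.5+80) for u,v in ps])
def W(q,l=loc):
    c,s=np.cos(q[2]),np.sin(q[2]);return np.c_[q[0]+c*l[:,0]-s*l[:,1],q[1]+s*l[:,0]+c*l[:,1],l[:,2]]
f=lambda q:np.r_[(proj(cs["top"],W(q))-ot).ravel(),(proj(cs["scene"],W(q))-os_).ravel()]
r=least_squares(f,[.5,.3,0]);print(r.x,np.degrees(r.x[2]),np.round(r.fun,1))
# tray scene crop corners (fx4, fy3.2 off 110,140): rim outer z .022
pt=[(53,197),(293,181),(296,300),(40,322)]
os2=np.array([((u+.5)/4-.5+110,(v+.5)/3.2-.5+140) for u,v in pt])
print([np.round(ray(cs["scene"],u,.022),3).tolist() for u in os2])
E
python3 m1.py
```

```text
A [('s', 62.3, [0.4142, -0.0876]), ('m', 117.4, [0.423, -0.095]), ('l', 46.2, [0.4282, -0.0903])] [ 0.4209 -0.0946] [ 0.4239 -0.0953]
B [('s', 58.3, [0.4215, -0.2005]), ('m', 114.5, [0.4295, -0.1936]), ('l', 51.7, [0.4347, -0.1876])] [ 0.4287 -0.1929] [ 0.4314 -0.1939]
C [('s', 61.2, [0.5315, -0.3125]), ('m', 116.1, [0.5382, -0.304]), ('l', 41.5, [0.5419, -0.2955])] [ 0.5382 -0.3045] [ 0.5386 -0.3035]
D [('s', 59.3, [0.6474, -0.1732]), ('m', 118.5, [0.6486, -0.1801]), ('l', 48.9, [0.6492, -0.1752])] [ 0.6478 -0.1802] [ 0.6505 -0.1809]
S [('s', 118.7, [0.551, -0.0829]), ('m', 44.4, [0.552, -0.09]), ('l', 34.5, [0.5566, -0.0718])] [ 0.5502 -0.0831] [ 0.5516 -0.0824]
L1 [('s', 47.5, [0.5326, -0.2061]), ('m', 53.9, [0.5357, -0.2002]), ('l', 115.2, [0.5416, -0.1922])] [ 0.5406 -0.1926] [ 0.5423 -0.1912]
L2 [('s', 48.1, [0.6647, -0.1014]), ('m', 53.3, [0.6657, -0.0958]), ('l', 117.1, [0.6699, -0.0895])] [ 0.6689 -0.0892] [ 0.6716 -0.0898]
[0.50331566 0.18729134 0.05546758] 3.178057974921977 [-1.3 -0.2 -0.4 -0.9  0.4 -1.4 -0.  -0.3 -1.3 -0.5 -0.2 -0.3 -0.1 -0.9
  0.  -0.9]
[[0.337, -0.416, 0.022], [0.36, -0.244, 0.022], [0.485, -0.259, 0.022], [0.466, -0.43, 0.022]]
```

```bash
cat > m2.py <<'E'
from h import *
cs={n:get_calibration(n) for n in("scene","top")}
C=np.array([.5033,.1873,.0555])
def W(l):
    l=np.atleast_2d(l);c,s=np.cos(C[2]),np.sin(C[2]);return np.c_[C[0]+c*l[:,0]-s*l[:,1],C[1]+s*l[:,0]+c*l[:,1],l[:,2]]
# lid free-edge inner corners; underside plane
pt=[(138,58),(138,467)];ps=[(625,228),(443,16)]
ot=np.array([((u+.5)/4.5-.5+60,(v+.5)/4.5-.5+100) for u,v in pt]);os_=np.array([((u+.5)/3.3-.5+270,(v+.5)/3.3-.5+80) for u,v in ps])
def L(a): return W(np.array([[x,.118-.236*np.cos(a),.096+.236*np.sin(a)] for x in(.12,-.12)]))
for a in np.arange(1.55,2,.05):
    print(round(a,2),np.round(proj(cs["top"],L(a))-ot,1).tolist(),np.round(proj(cs["scene"],L(a))-os_,1).tolist())
T=np.linalg.inv(get_calibration("wrist")["camera_from_world"]);s=bot.read_state()
print("cam in tool",s["tcp_rot"].T@(T[:3,3]-s["position"]), s["tcp_rot"].T@T[:3,:3])
for n,(u,v) in dict(or1=(75,505)).items(): print(n,ray(cs["top"],((u)/4.5+220,v/4.5+95),.07))
for uv in[(206,168),(140,172)]: print(ray(cs["scene"],uv,.07))
print(ray(cs["top"],(334,121),.055),ray(cs["top"],(364,147),.01))
E
python3 m2.py
```

```text
1.55 [[20.7, -4.3], [22.1, -2.4]] [[-20.2, 5.6], [-20.4, 1.3]]
1.6 [[16.2, -3.9], [17.4, -2.1]] [[-15.7, 4.4], [-16.3, 0.6]]
1.65 [[11.9, -3.4], [12.9, -1.7]] [[-11.4, 3.5], [-12.3, 0.0]]
1.7 [[7.6, -2.8], [8.4, -1.3]] [[-7.2, 2.8], [-8.4, -0.3]]
1.75 [[3.5, -2.1], [4.1, -0.8]] [[-3.3, 2.2], [-4.7, -0.5]]
1.8 [[-0.5, -1.4], [-0.0, -0.4]] [[0.5, 1.9], [-1.1, -0.4]]
1.85 [[-4.4, -0.6], [-4.0, 0.1]] [[4.1, 1.8], [2.4, -0.2]]
1.9 [[-8.0, 0.2], [-7.8, 0.6]] [[7.4, 1.8], [5.6, 0.3]]
1.95 [[-11.5, 1.1], [-11.5, 1.2]] [[10.5, 2.1], [8.8, 0.9]]
cam in tool [ 0.07150964 -0.0008707  -0.1625333 ] [[-6.19059061e-05 -9.64823867e-01 -2.62897132e-01]
 [ 9.99999551e-01  1.88856330e-04 -9.28572219e-04]
 [ 9.45558426e-04 -2.62897071e-01  9.64823422e-01]]
or1 [ 0.39138501 -0.00434115  0.07      ]
[ 0.31215557 -0.16357456  0.07      ]
[ 0.28108524 -0.35176013  0.07      ]
[ 0.66015342 -0.31294868  0.055     ] [ 0.58650651 -0.41486293  0.01      ]
```

```bash
cat > g.py <<'E'
from h import *
from scipy.spatial.transform import Rotation as Ro
YAW=np.radians(3.18)
def Rt(T=8,yaw=None):
    y=YAW if yaw is None else np.radians(yaw); t=np.radians(T)
    ex=np.array([np.cos(y),np.sin(y),0]);ey=np.array([-np.sin(y),np.cos(y),0]);ez=np.array([0,0,1.])
    x=np.cos(t)*ey+np.sin(t)*ez; return np.c_[x,ex,np.cross(x,ex)]
def go(G,T=8,yaw=None,s=None,R0=None,p0=None):
    """G grasp-point target; returns linear mm, rot deg from the present pose"""
    if p0 is None:
        s=s or bot.read_state();R0=s["tcp_rot"];p0=s["position"]
    R=Rt(T,yaw);p=np.array(G)+.019*R[:,2]
    return np.round(R0.T@(p-p0)*1000,1).tolist(),np.round(Ro.from_matrix(R0.T@R).as_rotvec(degrees=True),2).tolist()
E
python3 -c "
from g import *
print(go([.503,.07,.35]))"
```

```text
([501.1, -541.0, -108.4], [5.2, 6.73, -75.36])
```

Emit:
play_rows(fingers=[0,0,0,0,0,0,0,0,0,0,0,0,0,0,0,0,0,0], linear=[[30,-32,-40],[60,-65,-80],[90,-97,-108],[120,-130,-108],[150,-162,-108],[180,-195,-108],[210,-227,-108],[240,-260,-108],[270,-292,-108],[300,-325,-108],[330,-357,-108],[360,-390,-108],[390,-422,-108],[420,-455,-108],[450,-487,-108],[480,-518,-108],[501,-541,-108],[501,-541,-108]], rot=[[0.3,0.4,-5],[0.6,0.8,-10],[0.9,1.2,-15],[1.2,1.6,-20],[1.5,2,-25],[1.8,2.4,-30],[2.1,2.8,-35],[2.4,3.2,-40],[2.7,3.6,-45],[3.1,4,-50],[3.5,4.5,-55],[4,5,-60],[4.4,5.5,-65],[4.8,6,-70],[5.2,6.7,-75.4],[5.2,6.7,-75.4],[5.2,6.7,-75.4],[5.2,6.7,-75.4]])

```text
time_s: 1.95
position: [0.5036, 0.0754, 0.3303]
tcp_rot: [[-0.06, 0.998, -0.008], [0.989, 0.061, 0.138], [0.138, 0.0, -0.99]]
force: [-0.7, -0.2, -0.4]
opening: 1.002
```

```bash
python3 - <<'E'
from g import *
import pickle
s=bot.read_state();c=get_calibration("wrist");im=capture("wrist")
print(s["time_s"],s["position"],np.round(s["tcp_rot"],3).tolist(),s["force"],s["joint_positions"])
cv2.imwrite("pics/w1.png",cv2.cvtColor(im,cv2.COLOR_RGB2BGR));pickle.dump(c,open("w1.pkl","wb"))
t=capture("top");cv2.imwrite("pics/t1.png",cv2.cvtColor(t,cv2.COLOR_RGB2BGR))
E
```

```text
1.95 [0.50357041 0.07541777 0.33025568] [[-0.06, 0.998, -0.008], [0.989, 0.061, 0.138], [0.138, 0.0, -0.99]] [-0.7252255  -0.20807402 -0.39501821] [ -8.88522595  14.35072177  90.56402908   7.97748302  76.91220565
 -14.31400419]
```

View pics/w1.png

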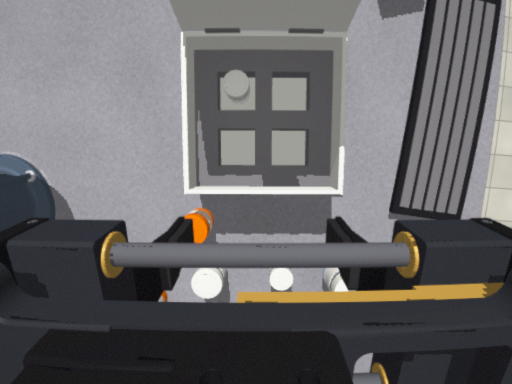

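View pics/t1.png

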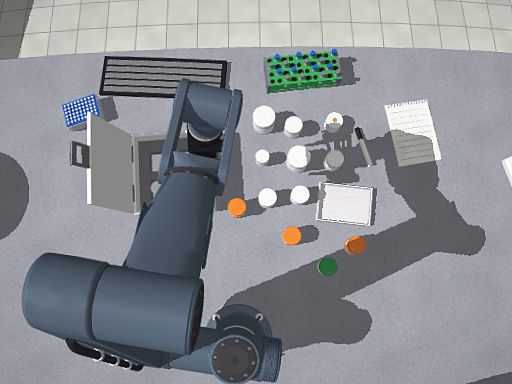

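```bash
python3 - <<'E'
import cv2
a=cv2.imread("pics/w1.png");cv2.imwrite("pics/w1c.png",cv2.resize(a[25:200,170:360],None,fx=3.4,fy=3.4,interpolation=cv2.INTER_CUBIC))
a=cv2.imread("pics/t1.png");cv2.imwrite("pics/t1c.png",cv2.resize(a[170:235,305:385],None,fx=8,fy=8,interpolation=cv2.INTER_CUBIC))
E
```

```text
(no output)
```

View pics/w1c.png

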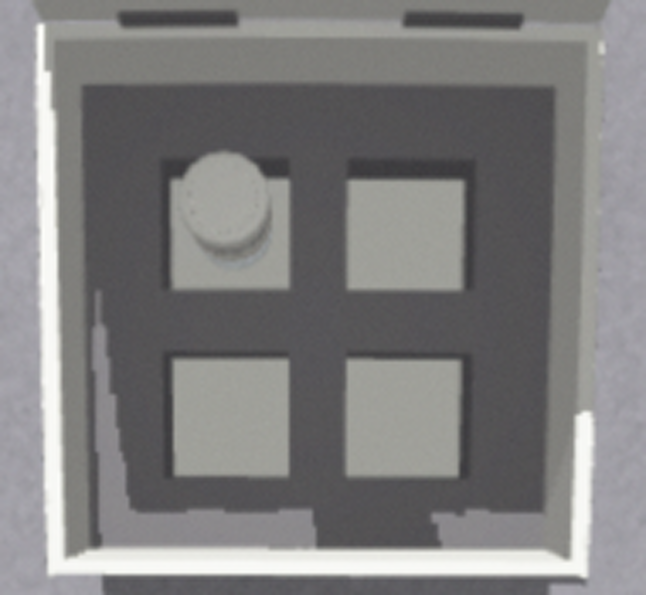

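View pics/t1c.png

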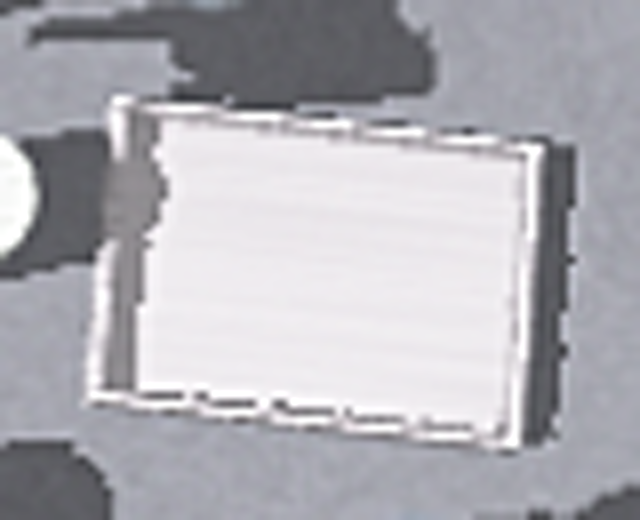

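```bash
cat > m3.py <<'E'
from g import *
import pickle
c=pickle.load(open("w1.pkl","rb"));cs={n:get_calibration(n) for n in("scene","top")}
P=[((50,574),(-120,-118,96)),((587,576),(120,-118,96)),((291,290),(-14,15,46)),((346,290),(14,15,46)),((290,477),(-14,-77,46)),((346,477),(14,-77,46)),((162,158),(-76,77,46)),((475,160),(76,77,46)),((164,353),(-76,-15,46)),((471,353),(76,-15,46)),((82,87),(-114,112,46)),((555,87),(114,112,46))]
o=np.array([((u+.5)/3.4-.5+170,(v+.5)/3.4-.5+25) for (u,v),_ in P]);l=np.array([q for _,q in P])/1000
def W(q,l):
    cc,s=np.cos(q[2]),np.sin(q[2]);return np.c_[q[0]+cc*l[:,0]-s*l[:,1],q[1]+s*l[:,0]+cc*l[:,1],l[:,2]]
r=least_squares(lambda q:(proj(c,W(q,l))-o).ravel(),[.5,.19,.05])
print("wrist",r.x,np.degrees(r.x[2]));print(np.round(r.fun.reshape(-1,2),1).tolist())
# tray top
pt=[(117,98),(543,143),(517,448),(93,398)];o=np.array([((u+.5)/8-.5+305,(v+.5)/8-.5+170) for u,v in pt])
lt=np.array([(60,85,22),(60,-85,22),(-60,-85,22),(-60,85,22)])/1000
t=least_squares(lambda q:(proj(cs["top"],W(q,lt))-o).ravel(),[.41,-.33,-.1]);print("tray",t.x,np.round(t.fun,1))
q=np.array([[-.045,-.046,.012],[.045,-.046,.012],[-.045,.046,.012],[.045,.046,.012]]);print(np.round(W(r.x,q),4))
im=cv2.cvtColor(cv2.imread("pics/w1.png"),cv2.COLOR_BGR2RGB)
p0=ray(c,((225+.5)/3.4-.5+170,(196+.5)/3.4-.5+25),.074);print(p0,fit([(c,gray(im))],p0[0],p0[1],.074,.021))
v=(cs["scene"],gray(cv2.cvtColor(cv2.imread("pics/scene0.png"),cv2.COLOR_BGR2RGB)));w=(cs["top"],gray(cv2.cvtColor(cv2.imread("pics/top0.png"),cv2.COLOR_BGR2RGB)))
print(fit([v,w],p0[0],p0[1],.074,.021))
# orange pot consistency wrist vs top A
p0=ray(c,(207,283),.07);print("A wrist",p0, ray(c,(281,279),.062))
E
python3 m3.py
```

```text
wrist [0.50254725 0.18808496 0.05925664] 3.3951552380942145
[[0.7, -0.1], [-0.6, -0.4], [-0.4, -0.1], [0.3, -0.1], [-0.2, 0.5], [-0.1, 0.6], [-0.3, 0.3], [0.3, 0.0], [-0.2, -0.2], [0.5, -0.0], [-0.1, -0.4], [0.1, -0.0]]
tray [ 0.40300606 -0.33818042 -0.13220739] [-0.  -0.3 -0.   0.2  0.5 -0.1 -0.5  0.2]
[[0.4604 0.1395 0.012 ]
 [0.5502 0.1448 0.012 ]
 [0.4549 0.2313 0.012 ]
 [0.5447 0.2367 0.012 ]]
[0.45675728 0.23741093 0.074     ] (np.float32(42.557114), np.float64(0.4547472845110414), np.float64(0.23707093385436326))
(np.float32(72.20166), np.float64(0.4567472845110414), np.float64(0.23573093385436325))
A wrist [ 0.42353636 -0.09335859  0.07      ] [ 0.55021696 -0.08185652  0.062     ]
```

```bash
sed -i 's/radians(3.18)/radians(3.35)/' g.py; python3 - <<'E'
from g import *
s=bot.read_state();print(s["position"],s["qvel"])
print(go([.456,.2365,.20]),go([.456,.2365,.070]))
E
```

```text
[0.50243248 0.07266576 0.33010398] [-1.9391316  -0.62767014  0.63198523 -0.06037086 -0.02160873  0.02475353]
([147.0, -36.6, 170.7], [-0.07, 0.15, -0.03]) ([129.2, -36.5, 299.4], [-0.07, 0.15, -0.03])
```

Emit:
play_rows(fingers=[0,0,0,0,0,0,0,0,0,0,0,0,0,0], linear=[[40,-10,40],[80,-20,80],[115,-30,115],[147,-36.5,150],[145,-36.5,180],[141,-36.5,210],[138,-36.5,240],[134,-36.5,270],[131,-36.5,288],[129,-36.5,299],[129,-36.5,299],[129,-36.5,299],[129,-36.5,299],[129,-36.5,299]], rot=[[0,0,0],[0,0,0],[0,0,0],[0,0,0],[0,0,0],[0,0,0],[0,0,0],[0,0,0],[0,0,0],[0,0,0],[0,0,0],[0,0,0],[0,0,0],[0,0,0]])

```text
time_s: 3.45
position: [0.4577, 0.2388, 0.0531]
tcp_rot: [[-0.056, 0.998, -0.006], [0.989, 0.056, 0.137], [0.137, 0.002, -0.991]]
force: [0.6, -0.7, -0.0]
opening: 1.0
```

```bash
cat > look.py <<'E'
import sys,pickle
from g import *
for n in sys.argv[2:]:
    s=bot.read_state();c=get_calibration(n);im=capture(n)
    cv2.imwrite(f"pics/{n}_{sys.argv[1]}.png",cv2.cvtColor(im,cv2.COLOR_RGB2BGR));pickle.dump(c,open(f"pics/{n}_{sys.argv[1]}.pkl","wb"))
s=bot.read_state();R=s["tcp_rot"];print(s["time_s"],"G",np.round(s["position"]-.019*R[:,2],4),"tcp",np.round(s["position"],4),"F",np.round(s["force"],1),"op",round(s["opening"],3),"j6",s["joint_positions"][5])
E
python3 look.py a2 wrist scene
```

```text
3.55 G [0.4575 0.2362 0.0717] tcp [0.4574 0.2389 0.0529] F [ 0.2 -0.5  0.1] op 1.0 j6 -4.244370986761189
```

View pics/wrist_a2.png

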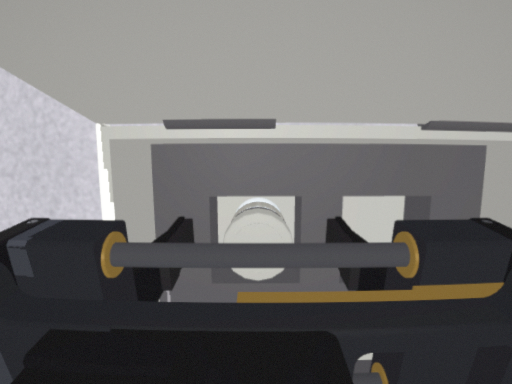

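View pics/scene_a2.png

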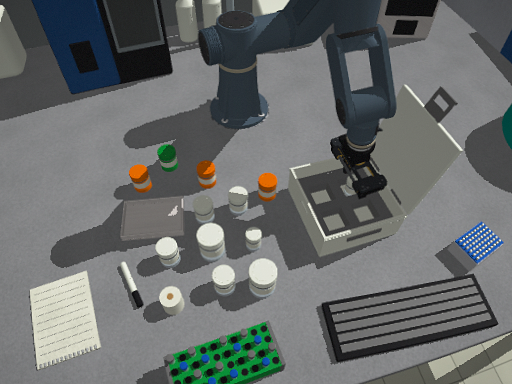

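Emit:
play_rows(fingers=[255,255,255,255,255,255,255,255,255,255,255,255,255], linear=[[0,0,0],[0,0,0],[0,0,0],[0,0,0],[0,0,0],[0,0,0],[0,0,0],[0,0,0],[3,0,-20],[7,0,-50],[12,0,-90],[18,0,-129],[18,0,-129]], rot=[[0,0,0],[0,0,0],[0,0,0],[0,0,0],[0,0,0],[0,0,0],[0,0,0],[0,0,0],[0,0,0],[0,0,0],[0,0,0],[0,0,0],[0,0,0]])

```text
time_s: 4.85
position: [0.4604, 0.2397, 0.1871]
tcp_rot: [[-0.057, 0.998, 0.003], [0.989, 0.056, 0.139], [0.139, 0.011, -0.99]]
force: [0.6, 0.5, -0.9]
opening: 0.478
```

```bash
python3 look.py a3 wrist; python3 -c "
from g import *
print(go([.407,-.336,.2]),go([.407,-.336,.064]))"
```

```text
4.9 G [0.4587 0.2366 0.2036] tcp [0.4586 0.2393 0.1848] F [ 0.4 -0.9 -1.8] op 0.473 j6 1.2345970031508209
([-563.8, -84.0, -75.4], [0.37, 0.08, -0.07]) ([-582.5, -84.9, 59.3], [0.37, 0.08, -0.07])
```

View pics/wrist_a3.png

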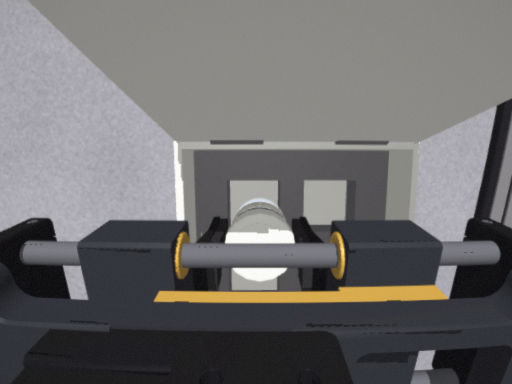

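Emit:
play_rows(fingers=[255,255,255,255,255,255,255,255,255,255,255,255,255,255,255,255], linear=[[-20,-3,-3],[-60,-9,-8],[-105,-16,-14],[-150,-22,-20],[-195,-29,-26],[-240,-36,-32],[-285,-42,-38],[-330,-49,-44],[-375,-56,-50],[-420,-63,-56],[-465,-69,-62],[-510,-76,-68],[-545,-81,-73],[-564,-84,-75],[-564,-84,-75],[-564,-84,-75]], rot=[[0,0,0],[0,0,0],[0,0,0],[0,0,0],[0,0,0],[0,0,0],[0,0,0],[0,0,0],[0,0,0],[0,0,0],[0,0,0],[0,0,0],[0,0,0],[0,0,0],[0,0,0],[0,0,0]])

```text
time_s: 6.5
position: [0.4043, -0.3318, 0.1782]
tcp_rot: [[-0.055, 0.998, -0.01], [0.988, 0.056, 0.141], [0.141, -0.002, -0.99]]
force: [0.6, -0.7, -1.4]
opening: 0.473
```

```bash
python3 look.py a4 wrist; python3 -c "
from g import *
print(go([.407,-.336,.2]),go([.407,-.336,.064]))"
```

```text
6.55 G [ 0.4046 -0.3339  0.1973] tcp [ 0.4044 -0.3312  0.1785] F [ 0.1  0.4 -1. ] op 0.475 j6 -59.79611557197437
([-1.8, 2.3, -3.0], [-0.09, -0.1, -0.09]) ([-21.0, 2.5, 131.6], [-0.09, -0.1, -0.09])
```

View pics/wrist_a4.png

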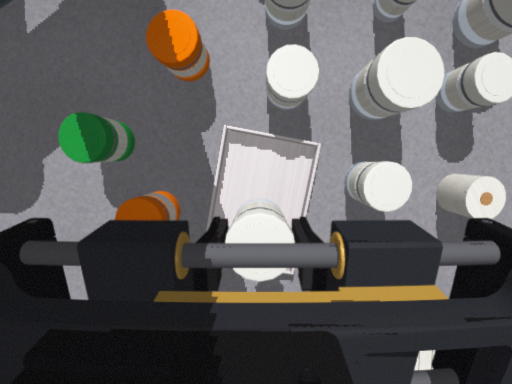

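Emit:
play_rows(fingers=[255,255,255,255,255,255,255,255,255], linear=[[-5,2.5,30],[-11,2.5,70],[-16,2.5,105],[-19,2.5,122],[-20,2.5,128],[-21,2.5,132],[-21,2.5,132],[-21,2.5,132],[-21,2.5,132]], rot=[[0,0,0],[0,0,0],[0,0,0],[0,0,0],[0,0,0],[0,0,0],[0,0,0],[0,0,0],[0,0,0]])

```text
time_s: 7.45
position: [0.4081, -0.3369, 0.0467]
tcp_rot: [[-0.056, 0.998, -0.007], [0.989, 0.056, 0.135], [0.135, 0.001, -0.991]]
force: [-0.6, 0.3, -1.0]
opening: 0.472
```

```bash
python3 look.py a5
```

```text
7.45 G [ 0.4082 -0.3395  0.0655] tcp [ 0.4081 -0.3369  0.0467] F [-0.6  0.3 -1. ] op 0.472 j6 -61.60564700713308
```

Emit:
play_rows(fingers=[255,255,255,0,0,0,0,0,0,0,0,0], linear=[[0,0,1],[0,0,2],[0,0,2],[0,0,2],[0,0,2],[0,0,2],[2,0,-15],[7,0,-50],[13,0,-98],[20,0,-148],[20,0,-148],[20,0,-148]], rot=[[0,0,0],[0,0,0],[0,0,0],[0,0,0],[0,0,0],[0,0,0],[0,0,0],[0,0,0],[0,0,0],[0,0,0],[0,0,0],[0,0,0]])

```text
time_s: 8.65
position: [0.4081, -0.3374, 0.1963]
tcp_rot: [[-0.056, 0.998, -0.006], [0.989, 0.056, 0.134], [0.134, 0.002, -0.991]]
force: [-0.0, 0.8, -0.4]
opening: 0.996
```

```bash
python3 look.py a6 wrist scene
```

```text
8.75 G [ 0.4071 -0.3387  0.2127] tcp [ 0.407  -0.336   0.1939] F [-0.6  0.3  0. ] op 0.997 j6 -59.56964961595684
```

View pics/wrist_a6.png

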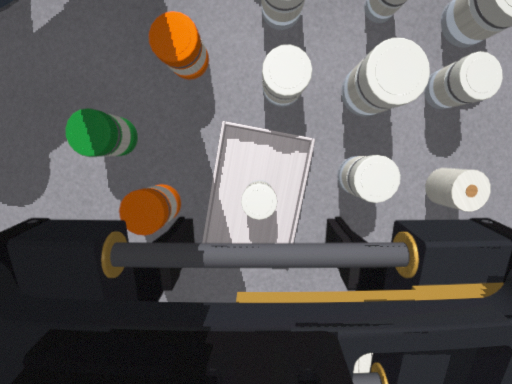

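View pics/scene_a6.png

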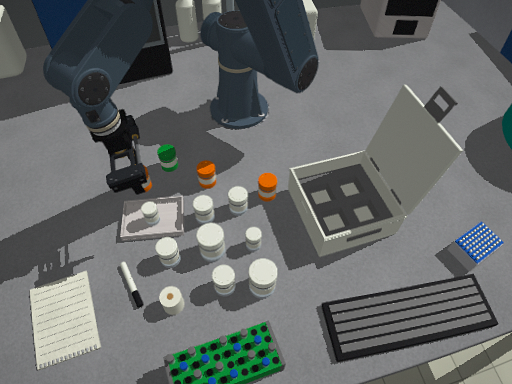

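```bash
cat > mp.py <<'E'
import sys,pickle
from g import *
tag=sys.argv[1];P={'A':(.423,-.095),'B':(.4295,-.1935),'C':(.5384,-.3038),'D':(.649,-.1803)}
vs={}
for n in("wrist","scene"):
    try: vs[n]=(pickle.load(open(f"pics/{n}_{tag}.pkl","rb")),gray(cv2.cvtColor(cv2.imread(f"pics/{n}_{tag}.png"),cv2.COLOR_BGR2RGB)))
    except Exception: pass
for k in sys.argv[2:]:
    for n,v in vs.items():
        b=fit([v],*P[k],.07,.027,w=.03);print(k,n,np.round(b,4))
E
python3 mp.py a6 B C A D; python3 -c "
from g import *
print(go([.5388,-.3035,.13]),go([.5388,-.3035,.060]))"
```

```text
B wrist [60.      0.4302 -0.1932]
B scene [58.5312  0.4312 -0.1932]
C wrist [59.7833  0.5387 -0.3032]
C scene [58.8461  0.5387 -0.3032]
A wrist [13.8564  0.4196 -0.1223]
A scene [59.3627  0.424  -0.0953]
D wrist [59.892   0.6473 -0.1803]
D scene [60.      0.6507 -0.1806]
([15.9, 133.6, 85.6], [-0.07, -0.01, -0.14]) ([6.2, 133.7, 154.9], [-0.07, -0.01, -0.14])
```

Emit:
play_rows(fingers=[0,0,0,0,0,0,0,0,0,0,0], linear=[[5,40,10],[10,80,30],[14,115,60],[16,133.6,85],[13,133.6,105],[9,133.6,130],[7,133.6,147],[6,133.6,155],[6,133.6,155],[6,133.6,155],[6,133.6,155]], rot=[[0,0,0],[0,0,0],[0,0,0],[0,0,0],[0,0,0],[0,0,0],[0,0,0],[0,0,0],[0,0,0],[0,0,0],[0,0,0]])

```text
time_s: 9.85
position: [0.54, -0.3028, 0.0431]
tcp_rot: [[-0.056, 0.998, -0.007], [0.989, 0.056, 0.136], [0.136, 0.001, -0.991]]
force: [-0.1, -0.5, 0.7]
opening: 1.004
```

```bash
python3 look.py a7 wrist
```

```text
9.9 G [ 0.5402 -0.3054  0.0621] tcp [ 0.54   -0.3029  0.0433] F [-0.3 -0.5  1. ] op 1.002 j6 -49.84466596102255
```

View pics/wrist_a7.png

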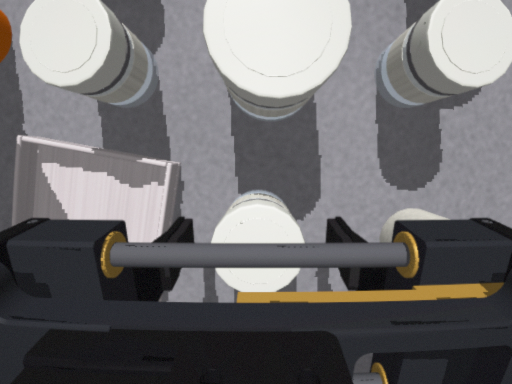

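Emit:
play_rows(fingers=[255,255,255,255,255,255,255,255,255,255,255,255], linear=[[0,0,0],[0,0,0],[0,0,0],[0,0,0],[0,0,0],[0,0,0],[3,0,-20],[7,0,-55],[13,0,-100],[18,0,-130],[18,0,-130],[18,0,-130]], rot=[[0,0,0],[0,0,0],[0,0,0],[0,0,0],[0,0,0],[0,0,0],[0,0,0],[0,0,0],[0,0,0],[0,0,0],[0,0,0],[0,0,0]])

```text
time_s: 11.1
position: [0.5394, -0.3022, 0.1736]
tcp_rot: [[-0.056, 0.998, -0.008], [0.989, 0.056, 0.136], [0.137, 0.0, -0.991]]
force: [0.9, 0.4, -2.6]
opening: 0.612
```

```bash
python3 look.py a8 wrist; python3 -c "
from g import *
print(go([.5447,.2365,.2]),go([.5447,.2365,.08]))"
```

```text
11.15 G [ 0.5388 -0.3042  0.1911] tcp [ 0.5386 -0.3015  0.1723] F [-0.1  1.1 -1.6] op 0.614 j6 -48.03389061151533
([535.5, 36.3, 66.0], [-0.1, 0.02, -0.14]) ([518.9, 36.5, 184.8], [-0.1, 0.02, -0.14])
```

View pics/wrist_a8.png

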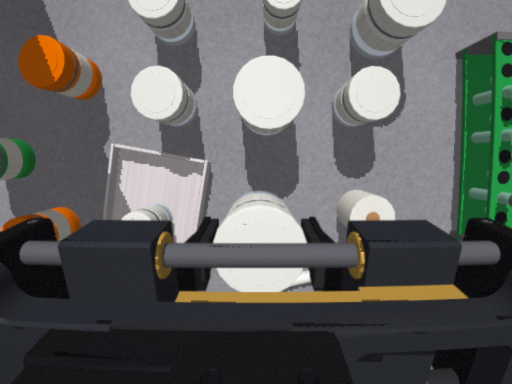

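Emit:
play_rows(fingers=[255,255,255,255,255,255,255,255,255,255,255,255,255,255,255,255,255], linear=[[20,1,2],[60,4,5],[105,7,10],[150,10,15],[195,13,20],[240,16,25],[285,19,30],[330,22,35],[375,25,40],[420,28,47],[465,32,55],[505,35,62],[525,36,65],[533.5,36,66],[533.5,36,66],[533.5,36,66],[533.5,36,66]], rot=[[0,0,0],[0,0,0],[0,0,0],[0,0,0],[0,0,0],[0,0,0],[0,0,0],[0,0,0],[0,0,0],[0,0,0],[0,0,0],[0,0,0],[0,0,0],[0,0,0],[0,0,0],[0,0,0],[0,0,0]])

```text
time_s: 12.85
position: [0.5452, 0.2351, 0.1809]
tcp_rot: [[-0.054, 0.999, -0.008], [0.989, 0.055, 0.136], [0.137, -0.001, -0.991]]
force: [-0.7, -1.0, -2.9]
opening: 0.61
```

```bash
python3 look.py a9 wrist; python3 -c "
from g import *
print(go([.5447,.2345,.11]),go([.5447,.2345,.0755]))"
```

```text
12.9 G [0.5455 0.2324 0.1999] tcp [0.5454 0.235  0.1811] F [ 0.  -1.2 -1.9] op 0.613 j6 0.5379185610468425
([-10.2, -0.6, 89.4], [-0.01, 0.14, -0.24]) ([-14.9, -0.6, 123.5], [-0.01, 0.14, -0.24])
```

View pics/wrist_a9.png

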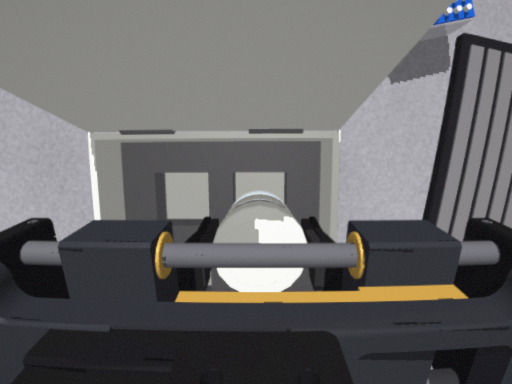

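Emit:
play_rows(fingers=[255,255,255,255,255,255,255,255,255,255,255], linear=[[-3,-0.6,20],[-6,-0.6,50],[-9,-0.6,75],[-10,-0.6,89],[-10,-0.6,89],[-12,-0.6,100],[-13,-0.6,110],[-14,-0.6,118],[-15,-0.6,123],[-15,-0.6,123],[-15,-0.6,123]], rot=[[0,0,0],[0,0,0],[0,0,0],[0,0,0],[0,0,0],[0,0,0],[0,0,0],[0,0,0],[0,0,0],[0,0,0],[0,0,0]])

```text
time_s: 14.0
position: [0.5447, 0.2385, 0.0574]
tcp_rot: [[-0.056, 0.998, -0.008], [0.989, 0.056, 0.137], [0.137, 0.0, -0.991]]
force: [0.3, 0.3, -0.8]
opening: 0.61
```

```bash
python3 look.py a10
```

```text
14.0 G [0.5448 0.2359 0.0763] tcp [0.5447 0.2385 0.0574] F [ 0.3  0.3 -0.8] op 0.61 j6 -2.7158824742686756
```

Emit:
play_rows(fingers=[255,255,255,60,60,60,60,60,60,60,60,60,60], linear=[[0,0,1],[0,0,2.5],[0,0,2.5],[0,0,2.5],[0,0,2.5],[0,0,2.5],[0,0,2.5],[2,0,-15],[7,0,-50],[13,0,-98],[17,0,-125],[17,0,-125],[17,0,-125]], rot=[[0,0,0],[0,0,0],[0,0,0],[0,0,0],[0,0,0],[0,0,0],[0,0,0],[0,0,0],[0,0,0],[0,0,0],[0,0,0],[0,0,0],[0,0,0]])

```text
time_s: 15.3
position: [0.5446, 0.2381, 0.1841]
tcp_rot: [[-0.056, 0.998, -0.007], [0.989, 0.056, 0.137], [0.137, 0.001, -0.991]]
force: [-0.7, 0.4, -0.8]
opening: 0.76
```

```bash
python3 look.py a11 wrist scene; python3 mp.py a11 A B D;python3 -c "
from g import *
print(go([.649,-.1810,.2]),go([.649,-.1810,.060]))"
```

```text
15.4 G [0.5436 0.2353 0.201 ] tcp [0.5434 0.2378 0.1822] F [ 0.3  0.3 -0.5] op 0.763 j6 0.7712399469391248
A wrist [ 0.     0.458 -0.06 ]
A scene [59.354   0.424  -0.0953]
B wrist [ 0.      0.4645 -0.1585]
B scene [58.5324  0.4312 -0.1932]
D wrist [ 0.      0.684  -0.1453]
D scene [52.1865  0.6503 -0.1813]
([-417.6, 81.9, -56.9], [-0.15, 0.14, -0.15]) ([-436.8, 82.3, 81.8], [-0.15, 0.14, -0.15])
```

View pics/wrist_a11.png

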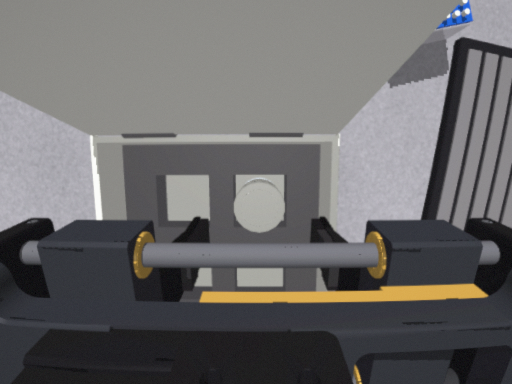

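View pics/scene_a11.png

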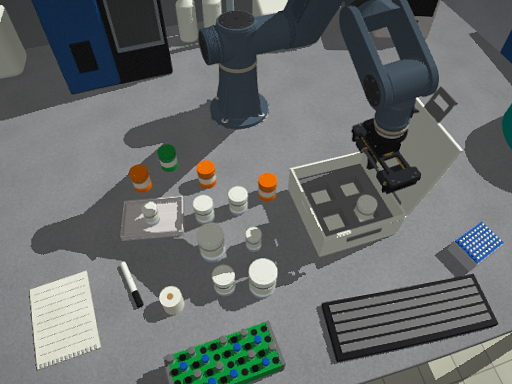

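Emit:
play_rows(fingers=[60,60,30,0,0,0,0,0,0,0,0,0,0,0,0,0,0,0,0], linear=[[-20,4,-5],[-60,12,-10],[-105,21,-15],[-150,29,-21],[-195,38,-27],[-240,47,-33],[-285,56,-39],[-330,65,-45],[-375,74,-51],[-405,80,-55],[-418,82,-57],[-421,82,-27],[-426,82,10],[-431,82,45],[-435,82,70],[-437,82,82],[-437,82,82],[-437,82,82],[-437,82,82]], rot=[[0,0,0],[0,0,0],[0,0,0],[0,0,0],[0,0,0],[0,0,0],[0,0,0],[0,0,0],[0,0,0],[0,0,0],[0,0,0],[0,0,0],[0,0,0],[0,0,0],[0,0,0],[0,0,0],[0,0,0],[0,0,0],[0,0,0]])

```text
time_s: 17.3
position: [0.6513, -0.1786, 0.0441]
tcp_rot: [[-0.056, 0.998, -0.005], [0.989, 0.056, 0.136], [0.136, 0.003, -0.991]]
force: [-0.1, -0.4, 0.0]
opening: 0.997
```

```bash
python3 look.py a12 wrist
```

```text
17.35 G [ 0.6514 -0.1812  0.063 ] tcp [ 0.6513 -0.1786  0.0442] F [ 0.7 -0.9  0.8] op 1.001 j6 -35.672270914213144
```

View pics/wrist_a12.png

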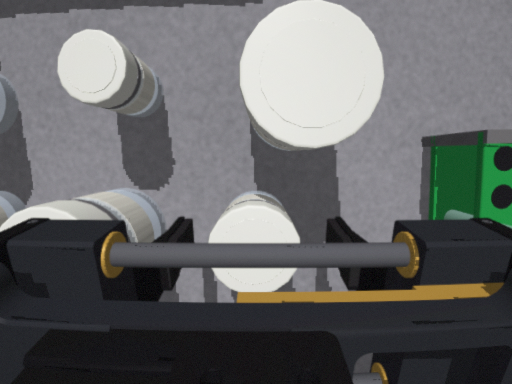

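Emit:
play_rows(fingers=[255,255,255,255,255,255,255,255,255,255,255,255], linear=[[0,0,0],[0,0,0],[0,0,0],[0,0,0],[0,0,0],[0,0,0],[3,0,-20],[7,0,-55],[13,0,-100],[18,0,-135],[18,0,-135],[18,0,-135]], rot=[[0,0,0],[0,0,0],[0,0,0],[0,0,0],[0,0,0],[0,0,0],[0,0,0],[0,0,0],[0,0,0],[0,0,0],[0,0,0],[0,0,0]])

```text
time_s: 18.55
position: [0.6504, -0.179, 0.1791]
tcp_rot: [[-0.056, 0.998, -0.007], [0.989, 0.056, 0.136], [0.136, 0.001, -0.991]]
force: [-0.3, 0.7, -0.6]
opening: 0.608
```

```bash
python3 look.py a13 ; python3 -c "
from g import *
print(go([.4549,.2305,.2]),go([.4549,.2305,.076]))"
```

```text
18.55 G [ 0.6505 -0.1816  0.198 ] tcp [ 0.6504 -0.179   0.1791] F [-0.3  0.7 -0.6] op 0.608 j6 -33.68113147686759
([418.9, -172.1, 55.4], [0.08, 0.17, -0.12]) ([402.0, -172.3, 178.2], [0.08, 0.17, -0.12])
```

Emit:
play_rows(fingers=[255,255,255,255,255,255,255,255,255,255,255,255,255,255,255,255], linear=[[18,-7,2],[55,-22,6],[95,-39,11],[135,-55,17],[175,-72,22],[215,-88,27],[255,-105,32],[295,-121,37],[335,-138,43],[375,-154,49],[405,-166,53],[419,-172,55],[419,-172,55],[419,-172,55],[419,-172,55],[419,-172,55]], rot=[[0,0,0],[0,0,0],[0,0,0],[0,0,0],[0,0,0],[0,0,0],[0,0,0],[0,0,0],[0,0,0],[0,0,0],[0,0,0],[0,0,0],[0,0,0],[0,0,0],[0,0,0],[0,0,0]])

```text
time_s: 20.15
position: [0.4553, 0.2323, 0.1812]
tcp_rot: [[-0.054, 0.999, -0.008], [0.989, 0.054, 0.137], [0.137, -0.001, -0.991]]
force: [0.9, -0.2, -0.5]
opening: 0.609
```

```bash
python3 look.py a14 wrist ; python3 -c "
from g import *
print(go([.4549,.2305,.11]),go([.4549,.2305,.076]))"
```

```text
20.2 G [0.4555 0.2297 0.2001] tcp [0.4553 0.2323 0.1813] F [ 0.3  0.2 -0.3] op 0.616 j6 0.5437707962872088
([-11.5, -0.5, 89.4], [0.01, 0.13, -0.23]) ([-16.1, -0.5, 123.1], [0.01, 0.13, -0.23])
```

View pics/wrist_a14.png

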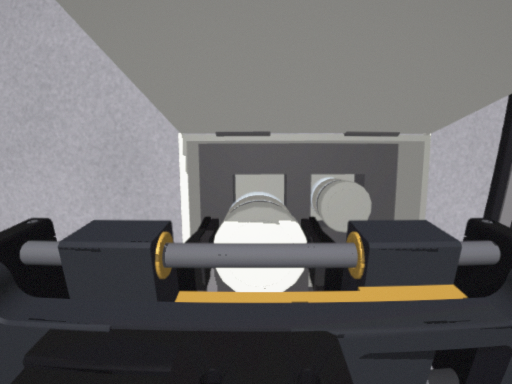

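Emit:
play_rows(fingers=[255,255,255,255,255,255,255,255,255,255,255,255], linear=[[-3,-0.5,20],[-7,-0.5,50],[-10,-0.5,75],[-11.5,-0.5,89],[-11.5,-0.5,89],[-13,-0.5,100],[-14,-0.5,108],[-15,-0.5,116],[-16,-0.5,122],[-16,-0.5,122],[-16,-0.5,122],[-16,-0.5,122]], rot=[[0,0,0],[0,0,0],[0,0,0],[0,0,0],[0,0,0],[0,0,0],[0,0,0],[0,0,0],[0,0,0],[0,0,0],[0,0,0],[0,0,0]])

```text
time_s: 21.4
position: [0.4544, 0.2342, 0.0588]
tcp_rot: [[-0.056, 0.998, -0.007], [0.989, 0.056, 0.137], [0.137, 0.001, -0.991]]
force: [0.2, 0.4, -0.4]
opening: 0.606
```

```bash
python3 look.py a15
```

```text
21.4 G [0.4546 0.2316 0.0776] tcp [0.4544 0.2342 0.0588] F [ 0.2  0.4 -0.4] op 0.606 j6 -4.53304915961903
```

Emit:
play_rows(fingers=[255,255,255,60,60,60,60,60,60,60,60,60,60], linear=[[0,0,1],[0,0,2.5],[0,0,2.5],[0,0,2.5],[0,0,2.5],[0,0,2.5],[0,0,2.5],[2,0,-15],[7,0,-50],[13,0,-98],[17,0,-125],[17,0,-125],[17,0,-125]], rot=[[0,0,0],[0,0,0],[0,0,0],[0,0,0],[0,0,0],[0,0,0],[0,0,0],[0,0,0],[0,0,0],[0,0,0],[0,0,0],[0,0,0],[0,0,0]])

```text
time_s: 22.7
position: [0.4541, 0.2338, 0.1851]
tcp_rot: [[-0.056, 0.998, -0.007], [0.989, 0.056, 0.137], [0.137, 0.001, -0.991]]
force: [-0.6, 0.7, -0.4]
opening: 0.759
```

```bash
python3 look.py a16 wrist scene; python3 mp.py a16 A B;python3 -c "
from g import *
print(go([.4305,-.194,.2]),go([.4305,-.194,.060]))"
```

```text
22.8 G [0.4532 0.231  0.2023] tcp [0.453  0.2336 0.1835] F [ 0.3  1.4 -0.5] op 0.762 j6 0.7165222369561466
A wrist [ 0.     0.458 -0.06 ]
A scene [59.4471  0.424  -0.0953]
B wrist [ 0.      0.4645 -0.1585]
B scene [20.3641  0.4308 -0.1925]
([-419.4, -46.5, -55.4], [-0.15, 0.14, -0.15]) ([-438.5, -46.1, 83.2], [-0.15, 0.14, -0.15])
```

View pics/wrist_a16.png

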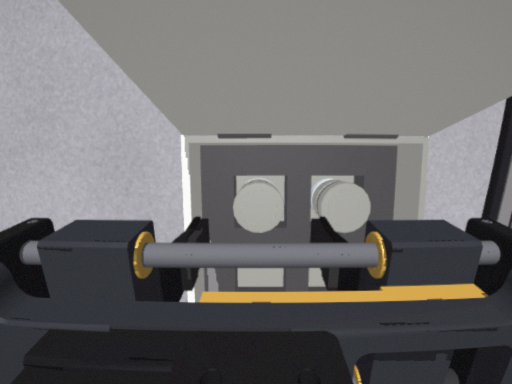

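View pics/scene_a16.png

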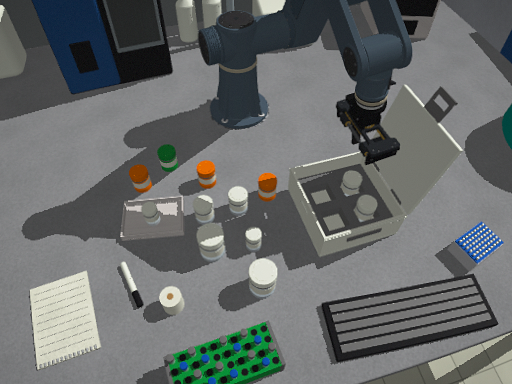

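Emit:
play_rows(fingers=[60,60,30,0,0,0,0,0,0,0,0,0,0,0,0,0,0,0,0], linear=[[-20,-2,-5],[-60,-6,-10],[-105,-11,-15],[-150,-16,-21],[-195,-21,-27],[-240,-26,-33],[-285,-31,-39],[-330,-36,-45],[-375,-41,-51],[-405,-45,-54],[-419,-46,-55],[-423,-46,-25],[-428,-46,10],[-433,-46,45],[-437,-46,70],[-439,-46,83],[-439,-46,83],[-439,-46,83],[-439,-46,83]], rot=[[0,0,0],[0,0,0],[0,0,0],[0,0,0],[0,0,0],[0,0,0],[0,0,0],[0,0,0],[0,0,0],[0,0,0],[0,0,0],[0,0,0],[0,0,0],[0,0,0],[0,0,0],[0,0,0],[0,0,0],[0,0,0],[0,0,0]])

```text
time_s: 24.7
position: [0.4323, -0.1913, 0.0427]
tcp_rot: [[-0.056, 0.998, -0.007], [0.989, 0.057, 0.137], [0.137, 0.0, -0.991]]
force: [0.4, -0.3, -0.4]
opening: 1.0
```

```bash
python3 look.py a17 wrist; python3 mp.py a17 A B
```

```text
24.75 G [ 0.4326 -0.1941  0.0618] tcp [ 0.4325 -0.1915  0.043 ] F [-0.7  0.1  0.3] op 1.0 j6 -51.77846504713734
A wrist [60.      0.4236 -0.0943]
B wrist [48.048   0.4285 -0.1905]
```

View pics/wrist_a17.png

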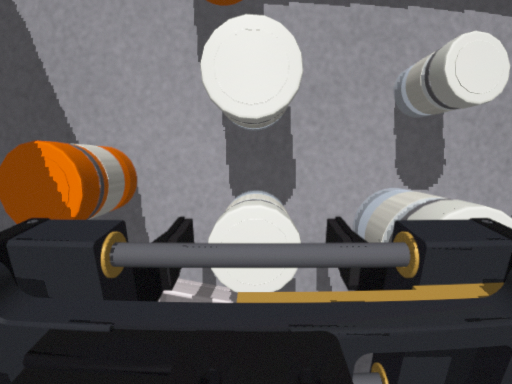

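Pot between the fingers at (255,250), A untouched at (252,65).

Emit:
play_rows(fingers=[255,255,255,255,255,255,255,255,255,255,255,255], linear=[[0,0,0],[0,0,0],[0,0,0],[0,0,0],[0,0,0],[0,0,0],[3,0,-20],[7,0,-55],[13,0,-100],[18,0,-135],[18,0,-135],[18,0,-135]], rot=[[0,0,0],[0,0,0],[0,0,0],[0,0,0],[0,0,0],[0,0,0],[0,0,0],[0,0,0],[0,0,0],[0,0,0],[0,0,0],[0,0,0]])

```text
time_s: 25.95
position: [0.4322, -0.1923, 0.1787]
tcp_rot: [[-0.056, 0.998, -0.007], [0.989, 0.056, 0.136], [0.136, 0.001, -0.991]]
force: [-0.1, 0.5, -1.2]
opening: 0.61
```

```bash
python3 look.py a18 ; python3 -c "
from g import *
print(go([.5502,.1440,.2]))"
```

```text
25.95 G [ 0.4323 -0.1949  0.1976] tcp [ 0.4322 -0.1923  0.1787] F [-0.1  0.5 -1.2] op 0.61 j6 -48.31657356224042
([329.0, 136.7, 42.8], [0.07, 0.18, -0.12])
```

Emit:
play_rows(fingers=[255,255,255,255,255,255,255,255,255,255,255,255,255,255,255], linear=[[16,7,2],[50,21,6],[90,37,11],[130,54,17],[170,71,22],[210,87,27],[250,104,32],[290,120,38],[315,131,41],[329,136.5,43],[329,136.5,43],[329,136.5,43],[329,136.5,43],[329,136.5,43],[329,136.5,43]], rot=[[0,0,0],[0,0,0],[0,0,0],[0,0,0],[0,0,0],[0,0,0],[0,0,0],[0,0,0],[0,0,0],[0,0,0],[0,0,0],[0,0,0],[0,0,0],[0,0,0],[0,0,0]])

```text
time_s: 27.45
position: [0.5497, 0.1456, 0.1811]
tcp_rot: [[-0.054, 0.999, -0.008], [0.989, 0.054, 0.137], [0.137, -0.0, -0.991]]
force: [0.9, 0.7, -1.7]
opening: 0.607
```

```bash
python3 look.py a19 wrist; python3 -c "
from g import *
print(go([.5502,.1440,.11]),go([.5502,.1440,.076]))"
```

```text
27.5 G [0.5499 0.1432 0.1999] tcp [0.5497 0.1458 0.1811] F [ 0.8  0.1 -1.4] op 0.613 j6 -8.776746215855278
([-11.5, 0.4, 89.2], [0.03, 0.12, -0.21]) ([-16.2, 0.4, 122.9], [0.03, 0.12, -0.21])
```

View pics/wrist_a19.png

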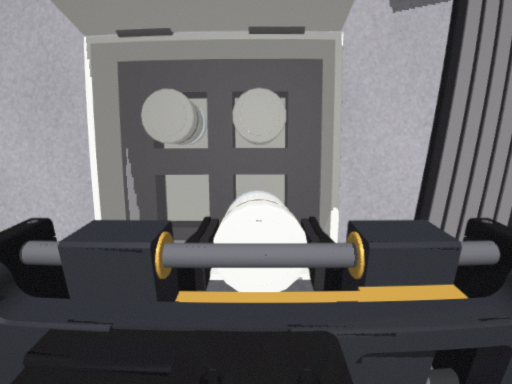

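Emit:
play_rows(fingers=[255,255,255,255,255,255,255,255,255,255,255,255], linear=[[-3,0.3,20],[-7,0.3,50],[-10,0.3,75],[-12,0.3,89],[-12,0.3,89],[-13.5,0.3,100],[-14.5,0.3,108],[-16,0.3,116],[-17,0.3,122],[-17,0.3,122],[-17,0.3,122],[-17,0.3,122]], rot=[[0,0,0],[0,0,0],[0,0,0],[0,0,0],[0,0,0],[0,0,0],[0,0,0],[0,0,0],[0,0,0],[0,0,0],[0,0,0],[0,0,0]])

```text
time_s: 28.7
position: [0.5504, 0.1466, 0.0581]
tcp_rot: [[-0.056, 0.998, -0.007], [0.989, 0.056, 0.137], [0.137, 0.001, -0.991]]
force: [0.1, -1.0, -1.7]
opening: 0.605
```

```bash
python3 look.py a20
```

```text
28.7 G [0.5505 0.144  0.0769] tcp [0.5504 0.1466 0.0581] F [ 0.1 -1.  -1.7] op 0.605 j6 -12.386980175554246
```

Emit:
play_rows(fingers=[255,255,255,60,60,60,60,60,60,60,60,60,60], linear=[[0,0,1.5],[0,0,3],[0,0,3],[0,0,3],[0,0,3],[0,0,3],[0,0,3],[2,0,-15],[7,0,-50],[13,0,-98],[17,0,-125],[17,0,-125],[17,0,-125]], rot=[[0,0,0],[0,0,0],[0,0,0],[0,0,0],[0,0,0],[0,0,0],[0,0,0],[0,0,0],[0,0,0],[0,0,0],[0,0,0],[0,0,0],[0,0,0]])

```text
time_s: 30.0
position: [0.5501, 0.1463, 0.1846]
tcp_rot: [[-0.056, 0.998, -0.006], [0.989, 0.056, 0.137], [0.137, 0.001, -0.991]]
force: [-0.7, -0.1, 0.0]
opening: 0.764
```

```bash
python3 look.py a21 wrist scene; python3 mp.py a21 A ;python3 -c "
from g import *
print(go([.4235,-.0955,.2]),go([.4235,-.0955,.060]))"
```

```text
30.1 G [0.5491 0.1437 0.2015] tcp [0.5489 0.1463 0.1827] F [-0.2 -0.1  0.2] op 0.764 j6 -8.738151228945195
A wrist [ 6.1859  0.422  -0.0643]
A scene [59.3535  0.424  -0.0953]
([-229.8, -138.8, -29.9], [-0.15, 0.11, -0.15]) ([-249.0, -138.4, 108.8], [-0.15, 0.11, -0.15])
```

View pics/scene_a21.png

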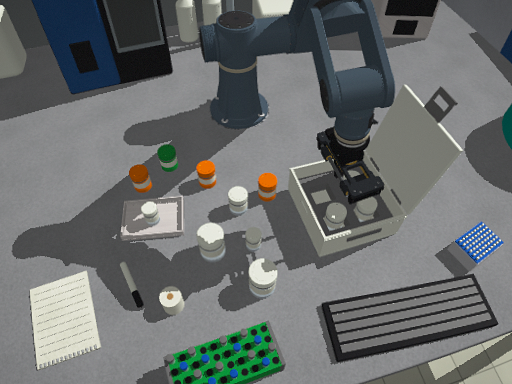

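Emit:
play_rows(fingers=[60,60,30,0,0,0,0,0,0,0,0,0,0,0,0,0,0], linear=[[-16,-10,-4],[-50,-30,-8],[-85,-51,-12],[-120,-72,-16],[-155,-94,-20],[-190,-115,-25],[-218,-132,-28],[-230,-139,-30],[-233,-139,-5],[-237,-139,25],[-242,-139,60],[-246,-139,90],[-249,-139,108],[-249,-139,108],[-249,-139,108],[-249,-139,108],[-249,-139,108]], rot=[[0,0,0],[0,0,0],[0,0,0],[0,0,0],[0,0,0],[0,0,0],[0,0,0],[0,0,0],[0,0,0],[0,0,0],[0,0,0],[0,0,0],[0,0,0],[0,0,0],[0,0,0],[0,0,0],[0,0,0]])

```text
time_s: 31.8
position: [0.4248, -0.0932, 0.0437]
tcp_rot: [[-0.056, 0.998, -0.006], [0.989, 0.056, 0.136], [0.136, 0.001, -0.991]]
force: [0.2, -0.7, -0.4]
opening: 1.004
```

```bash
python3 look.py a22 wrist
```

```text
31.85 G [ 0.4249 -0.0958  0.0625] tcp [ 0.4248 -0.0932  0.0437] F [ 0.7 -0.7 -0.7] op 1.0 j6 -45.4148746766723
```

View pics/wrist_a22.png

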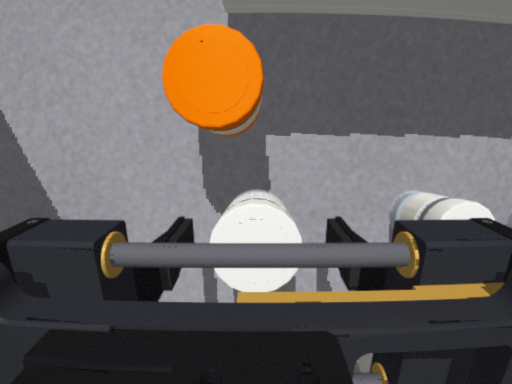

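Emit:
play_rows(fingers=[255,255,255,255,255,255,255,255,255,255,255,255], linear=[[0,0,0],[0,0,0],[0,0,0],[0,0,0],[0,0,0],[0,0,0],[3,0,-20],[7,0,-55],[13,0,-100],[18,0,-135],[18,0,-135],[18,0,-135]], rot=[[0,0,0],[0,0,0],[0,0,0],[0,0,0],[0,0,0],[0,0,0],[0,0,0],[0,0,0],[0,0,0],[0,0,0],[0,0,0],[0,0,0]])

```text
time_s: 33.05
position: [0.4244, -0.0937, 0.1793]
tcp_rot: [[-0.056, 0.998, -0.006], [0.989, 0.056, 0.136], [0.136, 0.001, -0.991]]
force: [-0.1, 0.0, -2.1]
opening: 0.608
```

```bash
python3 look.py a23 ; python3 -c "
from g import *
print(go([.4604,.1385,.2]))"
```

```text
33.05 G [ 0.4245 -0.0963  0.1982] tcp [ 0.4244 -0.0937  0.1793] F [-0.1  0.  -2.1] op 0.608 j6 -40.112928543514705
([230.5, 49.0, 29.9], [0.09, 0.18, -0.11])
```

Emit:
play_rows(fingers=[255,255,255,255,255,255,255,255,255,255,255,255,255], linear=[[16,3,2],[50,11,6],[90,19,11],[130,28,17],[170,36,22],[205,44,27],[222,48,29],[230.5,49,30],[230.5,49,30],[230.5,49,30],[230.5,49,30],[230.5,49,30],[230.5,49,30]], rot=[[0,0,0],[0,0,0],[0,0,0],[0,0,0],[0,0,0],[0,0,0],[0,0,0],[0,0,0],[0,0,0],[0,0,0],[0,0,0],[0,0,0],[0,0,0]])

```text
time_s: 34.35
position: [0.4603, 0.1404, 0.181]
tcp_rot: [[-0.054, 0.998, -0.008], [0.989, 0.055, 0.137], [0.137, -0.0, -0.991]]
force: [-0.2, 0.0, -1.7]
opening: 0.607
```

```bash
python3 look.py a24 wrist; python3 -c "
from g import *
print(go([.4604,.1385,.11]),go([.4604,.1385,.076]))"
```

```text
34.4 G [0.4605 0.138  0.1998] tcp [0.4603 0.1406 0.181 ] F [-0.9 -0.3 -2.1] op 0.612 j6 -10.813411724496163
([-11.7, -0.0, 89.0], [0.03, 0.12, -0.19]) ([-16.4, -0.0, 122.7], [0.03, 0.12, -0.19])
```

View pics/wrist_a24.png

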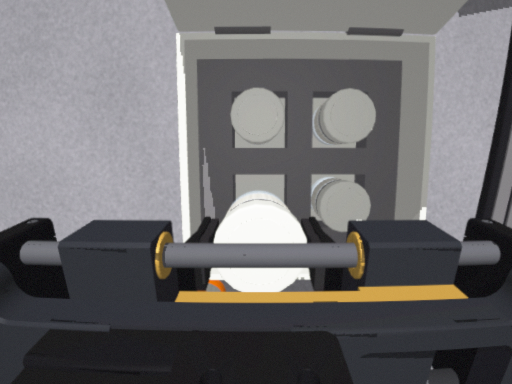

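Emit:
play_rows(fingers=[255,255,255,255,255,255,255,255,255,255,255,255], linear=[[-3,0,20],[-7,0,50],[-10,0,75],[-12,0,89],[-12,0,89],[-13.5,0,100],[-14.5,0,108],[-16,0,116],[-17,0,123],[-17,0,123],[-17,0,123],[-17,0,123]], rot=[[0,0,0],[0,0,0],[0,0,0],[0,0,0],[0,0,0],[0,0,0],[0,0,0],[0,0,0],[0,0,0],[0,0,0],[0,0,0],[0,0,0]])

```text
time_s: 35.6
position: [0.4604, 0.1412, 0.057]
tcp_rot: [[-0.056, 0.998, -0.007], [0.989, 0.056, 0.137], [0.137, 0.0, -0.991]]
force: [0.1, -0.5, -0.3]
opening: 0.609
```

```bash
python3 look.py a25
```

```text
35.6 G [0.4605 0.1386 0.0758] tcp [0.4604 0.1412 0.057 ] F [ 0.1 -0.5 -0.3] op 0.609 j6 -16.452120374923833
```

Emit:
play_rows(fingers=[255,255,255,60,60,60,60,60,60,60,60,60,60], linear=[[0,0,1],[0,0,2],[0,0,2],[0,0,2],[0,0,2],[0,0,2],[0,0,2],[2,0,-15],[7,0,-50],[13,0,-98],[17,0,-125],[17,0,-125],[17,0,-125]], rot=[[0,0,0],[0,0,0],[0,0,0],[0,0,0],[0,0,0],[0,0,0],[0,0,0],[0,0,0],[0,0,0],[0,0,0],[0,0,0],[0,0,0],[0,0,0]])

```text
time_s: 36.9
position: [0.4601, 0.1409, 0.1832]
tcp_rot: [[-0.056, 0.998, -0.007], [0.989, 0.056, 0.137], [0.137, 0.001, -0.991]]
force: [-0.0, 0.3, -0.7]
opening: 0.768
```

```bash
python3 look.py a26 wrist scene
```

```text
37.0 G [0.4592 0.1383 0.2005] tcp [0.459  0.1409 0.1817] F [-0.   0.6 -0.7] op 0.763 j6 -10.783179452893016
```

View pics/wrist_a26.png

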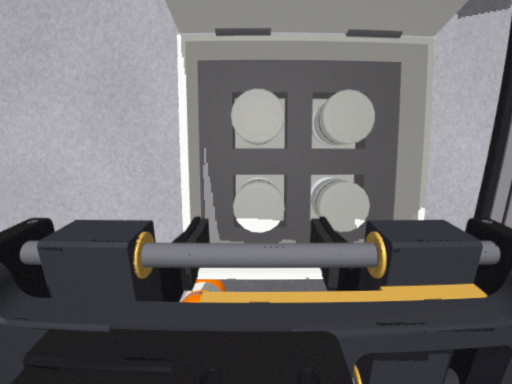

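View pics/scene_a26.png

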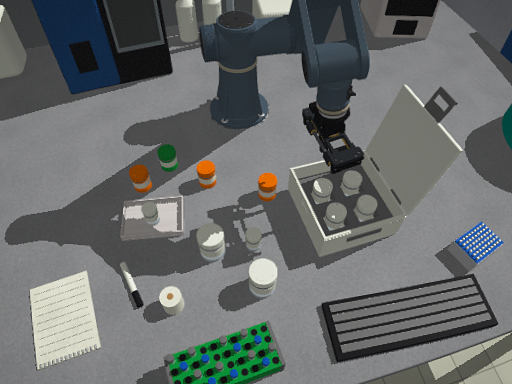

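```bash
cat > lid.py <<'E'
from g import *
C=np.array([.5027,.1879]);yw=np.radians(3.35)
ex=np.array([np.cos(yw),np.sin(yw),0]);ey=np.array([-np.sin(yw),np.cos(yw),0]);ez=np.array([0,0,1.])
RL=np.c_[-ex,ey,-ez]
def CW(x,y,z): return np.r_[C,0]+x*ex+y*ey+z*ez
def rel(p,R=RL):
    s=bot.read_state();R0=s["tcp_rot"]
    return np.round(R0.T@(p-s["position"])*1000,1).tolist(),np.round(Ro.from_matrix(R0.T@R).as_rotvec(degrees=True),2).tolist()
def inC(p): d=p-np.r_[C,0];return np.round([d@ex,d@ey,d[2]],4)
E
python3 - <<'E'
from lid import *
print(inC(bot.read_state()["position"]))
for p in [(-.085,-.04,.43),(-.085,.222,.43),(-.085,.222,.302)]: print(rel(CW(*p)))
E
```

```text
[-0.0463 -0.0444  0.1817]
([38.3, -39.4, -245.2], [6.07, -6.33, -89.99])
([297.9, -40.0, -209.2], [6.07, -6.33, -89.99])
([280.3, -39.7, -82.5], [6.07, -6.33, -89.99])
```

Emit:
play_rows(fingers=[60,60,100,160,255,255,255,255,255,255,255,255,255,255,255,255,255], linear=[[6,-5,-30],[12,-10,-72],[18,-18,-115],[24,-26,-160],[30,-34,-205],[38,-39,-245],[38,-39,-245],[60,-40,-242],[95,-40,-238],[135,-40,-232],[175,-40,-226],[215,-40,-220],[255,-40,-215],[285,-40,-211],[298,-40,-209],[298,-40,-209],[298,-40,-209]], rot=[[0.4,-0.4,-6],[1,-1,-14],[1.5,-1.5,-22],[2,-2,-30],[2.5,-2.6,-38],[3,-3.2,-46],[3.6,-3.8,-54],[4.2,-4.3,-62],[4.7,-4.9,-70],[5.3,-5.5,-78],[5.8,-6,-86],[6.1,-6.3,-90],[6.1,-6.3,-90],[6.1,-6.3,-90],[6.1,-6.3,-90],[6.1,-6.3,-90],[6.1,-6.3,-90]])

```text
time_s: 38.7
position: [0.4053, 0.4037, 0.4295]
tcp_rot: [[-0.998, -0.058, 0.0], [-0.058, 0.998, -0.003], [-0.0, -0.003, -1.0]]
force: [0.1, 0.0, 0.1]
opening: 0.01
```

```bash
python3 look.py a27 scene wrist top; python3 - <<'E'
from lid import *
print(inC(bot.read_state()["position"]),bot.read_state()["joint_positions"].round(1))
for p in [(-.085,.222,.302)]: print(rel(CW(*p)))
E
```

```text
38.85 G [0.4056 0.4034 0.4498] tcp [0.4057 0.4034 0.4308] F [-0.3  0.9 -0.9] op 0.002 j6 -59.56288497729552
[-0.0843  0.2208  0.4308] [ 33.7  16.4  71.9  -0.1  91.7 -59.6]
([1.0, 1.3, 128.8], [-0.05, 0.12, -0.09])
```

View pics/scene_a27.png

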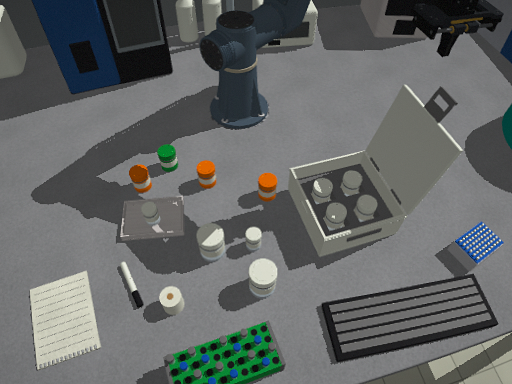

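View pics/wrist_a27.png

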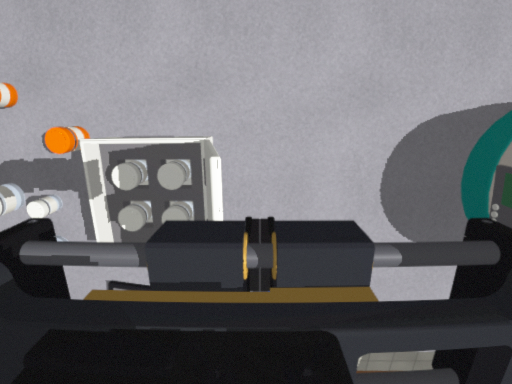

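View pics/top_a27.png

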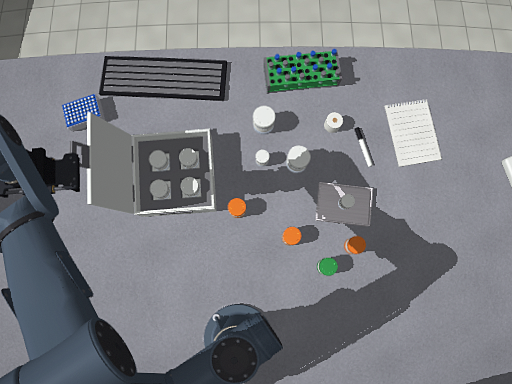

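Emit:
play_rows(fingers=[255,255,255,255,255,255], linear=[[1,1,30],[1,1,75],[1,1,110],[1,1,128],[1,1,128],[1,1,128]], rot=[[0,0,0],[0,0,0],[0,0,0],[0,0,0],[0,0,0],[0,0,0]])

```text
time_s: 39.45
position: [0.4053, 0.4052, 0.3037]
tcp_rot: [[-0.998, -0.058, 0.003], [-0.058, 0.998, 0.0], [-0.003, 0.0, -1.0]]
force: [-0.1, 0.4, -0.7]
opening: 0.004
```

```bash
python3 look.py a28 scene; python3 - <<'E'
from lid import *
s=bot.read_state();p0=inC(s["position"]);print(p0)
def tcp(th):
    c,si=np.cos(th),np.sin(th);n=.015-.003
    if th>np.pi/2:
        ed=np.array([.118-.236*c+.012*si,.096+.236*si+.012*c]);return ed[0]+n,ed[1]-.025
    r=.211;return .118-r*c+.012*si+n,.096+r*si+.012*c
for d in np.arange(105,-1,-5.):
    y,z=tcp(np.radians(d));print(d,rel(CW(-.085,y,z))[0])
E
```

```text
39.5 G [0.4056 0.4057 0.3235] tcp [0.4057 0.4057 0.3045] F [-0.   0.  -0.1] op 0.009 j6 -59.40474629935422
[-0.0841  0.2231  0.3045]
105.0 [0.9, -20.4, 8.6]
100.0 [0.9, -40.3, 3.1]
95.0 [0.8, -60.6, -0.7]
90.0 [0.8, -81.1, -2.7]
85.0 [0.8, -99.5, -2.9]
80.0 [0.8, -117.9, -1.6]
75.0 [0.8, -136.1, 1.4]
70.0 [0.8, -154.0, 5.9]
65.0 [0.8, -171.4, 11.9]
60.0 [0.9, -188.2, 19.5]
55.0 [0.9, -204.3, 28.5]
50.0 [0.9, -219.6, 38.8]
45.0 [1.0, -233.9, 50.5]
40.0 [1.0, -247.1, 63.3]
35.0 [1.1, -259.1, 77.3]
30.0 [1.2, -269.9, 92.2]
25.0 [1.3, -279.4, 108.0]
20.0 [1.3, -287.4, 124.6]
15.0 [1.4, -294.0, 141.9]
10.0 [1.5, -299.0, 159.6]
5.0 [1.6, -302.5, 177.7]
0.0 [1.7, -304.3, 196.1]
```

View pics/scene_a28.png

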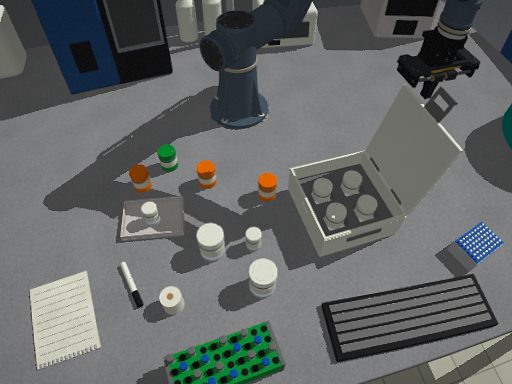

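Emit:
play_rows(fingers=[255,255,255,255,255,255,255], linear=[[1,-12,5],[1,-24,7],[1,-40,3],[1,-60,-1],[1,-81,-3],[1,-100,-3],[1,-118,-2]], rot=[[0,0,0],[0,0,0],[0,0,0],[0,0,0],[0,0,0],[0,0,0],[0,0,0]])

```text
time_s: 40.2
position: [0.4104, 0.2866, 0.3058]
tcp_rot: [[-0.998, -0.058, 0.003], [-0.058, 0.998, 0.002], [-0.003, 0.002, -1.0]]
force: [-0.7, 1.6, -1.1]
opening: 0.008
```

```bash
python3 look.py a29 scene wrist; python3 - <<'E'
from lid import *
s=bot.read_state();p0=inC(s["position"]);print(p0)
def tcp(th):
    c,si=np.cos(th),np.sin(th);n=.015-.003
    r=.211;return .118-r*c+.012*si+n,.096+r*si+.012*c
for d in np.arange(80,-1,-5.):
    y,z=tcp(np.radians(d));print(d,rel(CW(-.085,y,z))[0])
E
```

```text
40.3 G [0.4103 0.2854 0.3244] tcp [0.4104 0.2853 0.3054] F [-0.1  0.3  0.6] op 0.008 j6 -71.11673562118608
[-0.0865  0.1027  0.3054]
80.0 [-1.5, 2.5, -0.4]
75.0 [-1.5, -15.7, 2.5]
70.0 [-1.5, -33.5, 7.1]
65.0 [-1.6, -50.9, 13.2]
60.0 [-1.6, -67.7, 20.8]
55.0 [-1.6, -83.8, 29.8]
50.0 [-1.6, -99.1, 40.2]
45.0 [-1.6, -113.3, 51.9]
40.0 [-1.6, -126.5, 64.8]
35.0 [-1.6, -138.5, 78.7]
30.0 [-1.6, -149.3, 93.7]
25.0 [-1.6, -158.7, 109.6]
20.0 [-1.6, -166.7, 126.2]
15.0 [-1.6, -173.2, 143.4]
10.0 [-1.5, -178.2, 161.2]
5.0 [-1.5, -181.6, 179.3]
0.0 [-1.4, -183.5, 197.6]
```

View pics/scene_a29.png

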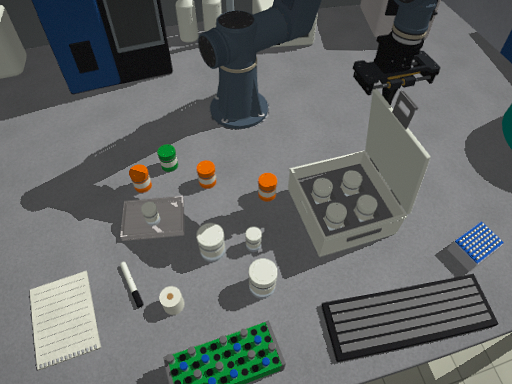

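Emit:
play_rows(fingers=[255,255,255,255,255,255,255,255,255,255,255,255,255,255,255,255], linear=[[-1.5,-8,1],[-1.5,-16,2.5],[-1.5,-33,7],[-1.5,-51,13],[-1.5,-68,21],[-1.5,-84,30],[-1.5,-99,40],[-1.5,-113,52],[-1.5,-127,65],[-1.5,-139,79],[-1.5,-149,94],[-1.5,-159,110],[-1.5,-167,126],[-1.5,-173,143],[-1.5,-178,161],[-1.5,-178,161]], rot=[[0,0,0],[0,0,0],[0,0,0],[0,0,0],[0,0,0],[0,0,0],[0,0,0],[0,0,0],[0,0,0],[0,0,0],[0,0,0],[0,0,0],[0,0,0],[0,0,0],[0,0,0],[0,0,0]])

```text
time_s: 41.9
position: [0.4216, 0.1096, 0.1422]
tcp_rot: [[-0.998, -0.059, -0.002], [-0.059, 0.998, -0.001], [0.002, -0.0, -1.0]]
force: [-0.0, -0.4, 1.1]
opening: 0.003
```

```bash
python3 look.py a30 scene; python3 - <<'E'
from lid import *
s=bot.read_state();p0=inC(s["position"]);print(p0)
print(rel(CW(-.085,-.080,.107)))
E
```

```text
41.95 G [0.4223 0.1099 0.1621] tcp [0.4223 0.1099 0.1431] F [-0.3  0.2 -0.1] op 0.006 j6 -93.47235697084977
[-0.0848 -0.0732  0.1431]
([0.2, -6.8, 36.1], [-0.02, -0.02, 0.01])
```

View pics/scene_a30.png

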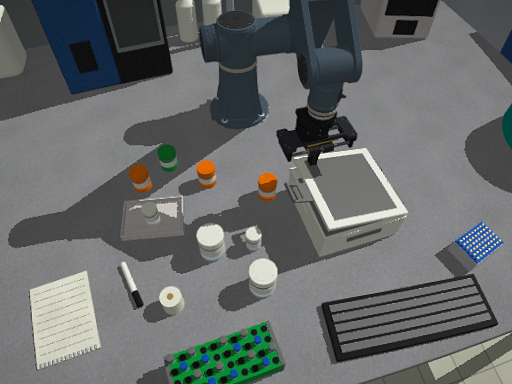

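Emit:
play_rows(fingers=[255,255,255,255,255,255,255,255,255], linear=[[0,-3,10],[0,-5,20],[0,-6,28],[0,-7,33],[0,-7,36],[0,-7,37],[0,-7,38],[0,-7,38],[0,-7,38]], rot=[[0,0,0],[0,0,0],[0,0,0],[0,0,0],[0,0,0],[0,0,0],[0,0,0],[0,0,0],[0,0,0]])

```text
time_s: 42.85
position: [0.4231, 0.1031, 0.108]
tcp_rot: [[-0.998, -0.06, 0.003], [-0.06, 0.998, -0.001], [-0.003, -0.001, -1.0]]
force: [-5.5, -1.6, 25.7]
opening: 0.006
```

```bash
python3 look.py a31 scene; python3 - <<'E'
from lid import *
print(inC(bot.read_state()["position"]))
E
```

```text
42.9 G [0.423  0.1031 0.127 ] tcp [0.4231 0.1031 0.108 ] F [-4.9 -1.  25.5] op 0.005 j6 -94.41687728027836
[-0.0844 -0.08    0.108 ]
```

View pics/scene_a31.png

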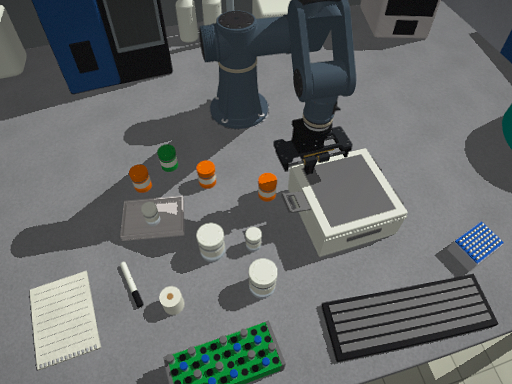

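Emit:
play_rows(fingers=[255,255,255,255,255,255,255,255], linear=[[0,0,-15],[0,-10,-50],[0,-50,-95],[-20,-70,-130],[-40,-80,-150],[-50,-80,-150],[-50,-80,-150],[-50,-80,-150]], rot=[[0,0,0],[0,0,0],[0,0,0],[0,0,0],[0,0,0],[0,0,0],[0,0,0],[0,0,0]])

```text
time_s: 43.7
position: [0.4753, 0.0272, 0.2541]
tcp_rot: [[-0.998, -0.059, -0.003], [-0.059, 0.998, 0.001], [0.003, 0.001, -1.0]]
force: [-1.0, 0.2, -0.0]
opening: 0.008
```

```bash
python3 look.py a32 scene wrist top; python3 - <<'E'
from lid import *
print(inC(bot.read_state()["position"]))
a=cv2.imread("pics/scene_a32.png");cv2.imwrite("pics/s32c.png",cv2.resize(a[140:260,260:420],None,fx=4.5,fy=4.5,interpolation=cv2.INTER_CUBIC))
a=cv2.imread("pics/top_a32.png");cv2.imwrite("pics/t32c.png",cv2.resize(a[110:230,130:290],None,fx=4.5,fy=4.5,interpolation=cv2.INTER_CUBIC))
cs=get_calibration("scene")
for d in(90,75,60,110):
    f=np.radians(d);print(d,[((proj(cs,CW(x,-.1215-.058*np.sin(f),.102-.058*np.cos(f)))[0]-[260,140])*4.5).round().tolist() for x in(-.03,.03)])
E
```

```text
43.85 G [0.4756 0.0272 0.2734] tcp [0.4756 0.0272 0.2544] F [ 0.  -0.3 -0.2] op 0.003 j6 -103.65016614055159
[-0.0365 -0.1588  0.2544]
90 [[90.0, 254.0], [125.0, 336.0]]
75 [[91.0, 268.0], [127.0, 350.0]]
60 [[99.0, 280.0], [134.0, 360.0]]
110 [[97.0, 232.0], [134.0, 315.0]]
```

View pics/s32c.png

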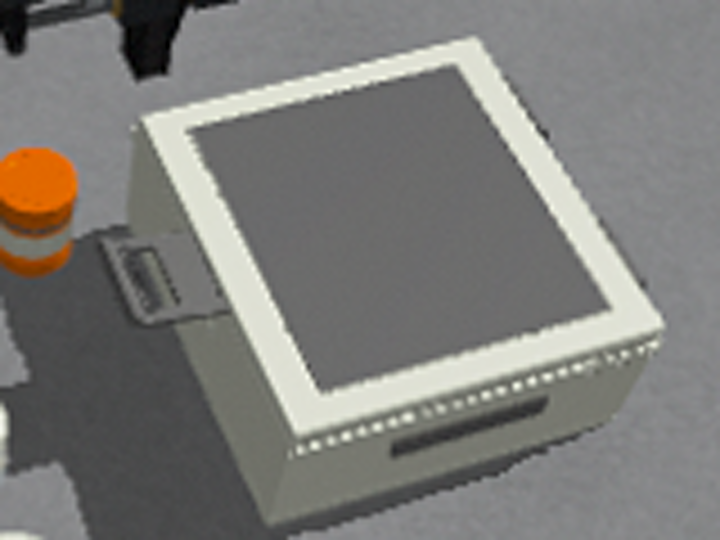

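View pics/t32c.png

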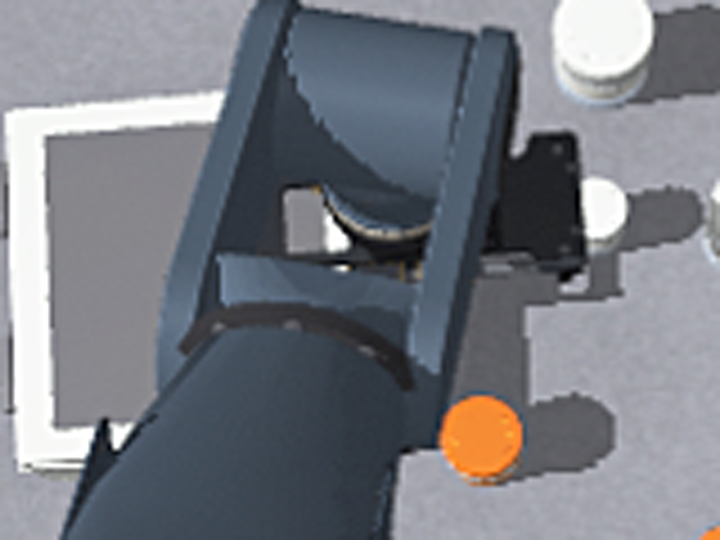

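View pics/wrist_a32.png

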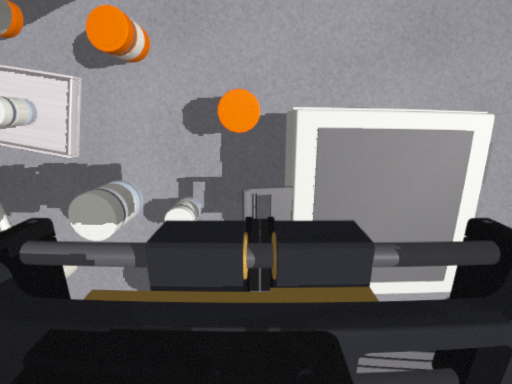

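```bash
cat > clip.py <<'E'
from lid import *
def ct(d,push=.003,r=.052):
    f=np.radians(d);c,s=np.cos(f),np.sin(f);t=.0085-push
    return -.1215-r*s-t*c-.015,.102-r*c+t*s
for d in (100,90,75,60,45,30,15,0):
    y,z=ct(d);print(d,np.round([y,z],4),rel(CW(0,y,z))[0])
E
python3 clip.py
```

```text
100 [-0.1868  0.1164] [-36.7, -28.1, 137.9]
90 [-0.1885  0.1075] [-36.8, -29.8, 146.8]
75 [-0.1882  0.0939] [-36.8, -29.5, 160.4]
60 [-0.1843  0.0808] [-36.8, -25.6, 173.5]
45 [-0.1772  0.0691] [-36.9, -18.5, 185.2]
30 [-0.1673  0.0597] [-36.9, -8.6, 194.6]
15 [-0.1553  0.0532] [-36.9, 3.3, 201.1]
0 [-0.142  0.05 ] [-36.9, 16.6, 204.3]
```

Clip arm visible at crop (100–215, 235–325), in line with the lid; lid flush. Now sweep it down.

Emit:
play_rows(fingers=[255,255,255,255,255,255,255,255,255,255,255,255,255,255,255,255], linear=[[-20,-15,20],[-37,-28,60],[-37,-28,100],[-37,-28,125],[-37,-28,138],[-37,-30,147],[-37,-30,154],[-37,-29.5,160],[-37,-28,167],[-37,-25.5,173.5],[-37,-22,179],[-37,-18.5,185],[-37,-14,190],[-37,-8.5,194.5],[-37,-8.5,194.5],[-37,-8.5,194.5]], rot=[[0,0,0],[0,0,0],[0,0,0],[0,0,0],[0,0,0],[0,0,0],[0,0,0],[0,0,0],[0,0,0],[0,0,0],[0,0,0],[0,0,0],[0,0,0],[0,0,0],[0,0,0],[0,0,0]])

```text
time_s: 45.45
position: [0.5155, 0.0203, 0.0617]
tcp_rot: [[-0.998, -0.059, 0.002], [-0.059, 0.998, 0.0], [-0.002, 0.0, -1.0]]
force: [0.2, -1.0, -1.3]
opening: 0.002
```

```bash
python3 look.py a33 scene;python3 clip.py; python3 - <<'E'
from lid import *
print(inC(bot.read_state()["position"]))
a=cv2.imread("pics/scene_a33.png");cv2.imwrite("pics/s33c.png",cv2.resize(a[120:260,240:420],None,fx=4,fy=4,interpolation=cv2.INTER_CUBIC))
E
```

```text
45.5 G [0.5157 0.0203 0.0809] tcp [0.5157 0.0203 0.0619] F [-0.8 -1.2 -0.7] op 0.006 j6 -103.6150874867786
100 [-0.1868  0.1164] [3.1, -18.7, -54.6]
90 [-0.1885  0.1075] [3.1, -20.4, -45.6]
75 [-0.1882  0.0939] [3.1, -20.1, -32.0]
60 [-0.1843  0.0808] [3.2, -16.2, -18.9]
45 [-0.1772  0.0691] [3.2, -9.1, -7.3]
30 [-0.1673  0.0597] [3.2, 0.8, 2.1]
15 [-0.1553  0.0532] [3.2, 12.8, 8.7]
0 [-0.142  0.05 ] [3.2, 26.0, 11.9]
[ 0.0032 -0.168   0.0619]
```

View pics/s33c.png

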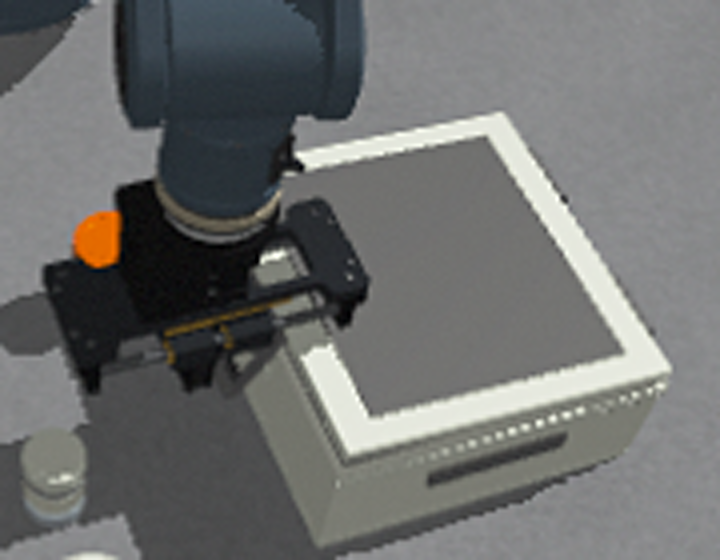

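Emit:
play_rows(fingers=[255,255,255,255,255,255,255,255,255], linear=[[3,4,4],[3,8,6],[3,13,8],[3,17,9],[3,21,10],[3,24,10],[3,26,10],[3,26,10],[3,26,10]], rot=[[0,0,0],[0,0,0],[0,0,0],[0,0,0],[0,0,0],[0,0,0],[0,0,0],[0,0,0],[0,0,0]])

```text
time_s: 46.4
position: [0.512, 0.0363, 0.052]
tcp_rot: [[-0.998, -0.065, 0.003], [-0.065, 0.998, -0.013], [-0.002, -0.013, -1.0]]
force: [-5.2, -45.8, 1.9]
opening: 0.007
```

```bash
python3 look.py a34; python3 - <<'E'
from lid import *
print(inC(bot.read_state()["position"]))
E
```

```text
46.4 G [0.5119 0.0365 0.071 ] tcp [0.512  0.0363 0.052 ] F [ -5.2 -45.8   1.9] op 0.007 j6 -100.78346096266391
[ 0.0004 -0.1519  0.052 ]
```

Emit:
play_rows(fingers=[255,255,255,255,255,255,255], linear=[[0,-20,0],[0,-50,-5],[0,-50,-50],[0,-50,-100],[0,-60,-150],[0,-60,-150],[0,-60,-150]], rot=[[0,0,0],[0,0,0],[0,0,0],[0,0,0],[0,0,0],[0,0,0],[0,0,0]])

```text
time_s: 47.1
position: [0.5146, -0.0138, 0.2029]
tcp_rot: [[-0.998, -0.059, 0.005], [-0.059, 0.998, -0.0], [-0.005, -0.001, -1.0]]
force: [-0.0, -0.1, 0.1]
opening: 0.003
```

```bash
python3 look.py a35 scene wrist; python3 - <<'E'
from lid import *
print(inC(bot.read_state()["position"]))
a=cv2.imread("pics/scene_a35.png");cv2.imwrite("pics/s35c.png",cv2.resize(a[120:260,240:420],None,fx=4,fy=4,interpolation=cv2.INTER_CUBIC))
cs=get_calibration("scene")
for d in(0,7,15,30):
    f=np.radians(d);print(d,[((proj(cs,CW(x,-.1215-.058*np.sin(f),.102-.058*np.cos(f)))[0]-[240,120])*4).round().tolist() for x in(-.03,.03)])
E
```

```text
47.2 G [ 0.5128 -0.0133  0.2194] tcp [ 0.5128 -0.0133  0.2004] F [-0.7  0.2  1. ] op 0.005 j6 -107.4264461448705
[-0.0017 -0.2014  0.2004]
0 [[233.0, 335.0], [266.0, 405.0]]
7 [[224.0, 337.0], [256.0, 407.0]]
15 [[213.0, 339.0], [245.0, 409.0]]
30 [[195.0, 339.0], [227.0, 409.0]]
```

View pics/s35c.png

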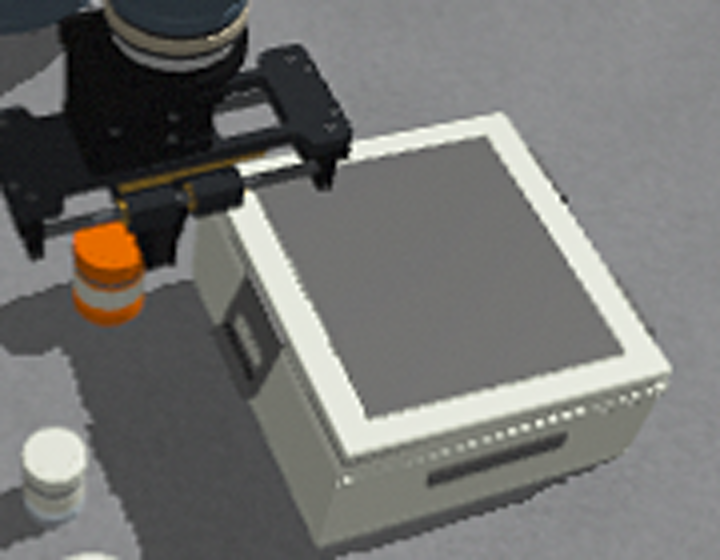

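View pics/wrist_a35.png

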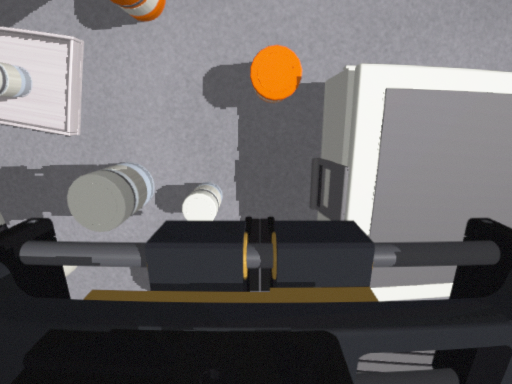

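Emit:
play_rows(fingers=[255,255,255,255,255], linear=[[-20,0,0],[-50,0,0],[-75,0,0],[-75,0,0],[-75,0,0]], rot=[[0,0,0],[0,0,0],[0,0,0],[0,0,0],[0,0,0]])

```text
time_s: 47.7
position: [0.5873, -0.009, 0.1993]
tcp_rot: [[-0.998, -0.059, -0.003], [-0.059, 0.998, 0.001], [0.003, 0.001, -1.0]]
force: [-0.0, -0.1, -0.2]
opening: 0.004
```

```bash
python3 look.py a36 scene wrist; python3 - <<'E'
from lid import *
import pickle
c=pickle.load(open("pics/wrist_a36.pkl","rb"))
u=(proj(c,CW(0,-.125,.07))[0]).astype(int);x0,y0=max(u[0]-60,0),max(u[1]-50,0);print(x0,y0)
a=cv2.imread("pics/wrist_a36.png")[y0:y0+100,x0:x0+130]
cv2.imwrite("pics/w36c.png",cv2.resize(a,None,fx=6,fy=6,interpolation=cv2.INTER_CUBIC))
P=lambda q:((proj(c,CW(*q))[0]-[x0,y0]+.5)*6-.5).round().tolist()
print("lid edge top",P((-.12,-.118,.108)),P((0,-.118,.108)))
print("wall base",P((-.12,-.118,0)),P((0,-.118,0)))
for d in(0,7,15):
  for t in(.0085,.011):
    f=np.radians(d);pt=lambda x:(x,-.1215-.058*np.sin(f)-t*np.cos(f),.102-.058*np.cos(f)+t*np.sin(f))
    print(d,t,P(pt(-.03)),P(pt(.03)))
E
```

```text
47.8 G [ 0.5868 -0.0092  0.2192] tcp [ 0.5868 -0.0092  0.2002] F [0.7 0.5 1. ] op 0.004 j6 -105.19925853799947
270 69
lid edge top [526.0, -563.0] [473.0, 305.0]
wall base [342.0, -296.0] [314.0, 304.0]
0 0.0085 [312.0, 140.0] [296.0, 460.0]
0 0.011 [299.0, 140.0] [283.0, 460.0]
7 0.0085 [277.0, 139.0] [262.0, 461.0]
7 0.011 [264.0, 139.0] [250.0, 461.0]
15 0.0085 [239.0, 137.0] [225.0, 462.0]
15 0.011 [226.0, 137.0] [214.0, 462.0]
```

View pics/w36c.png

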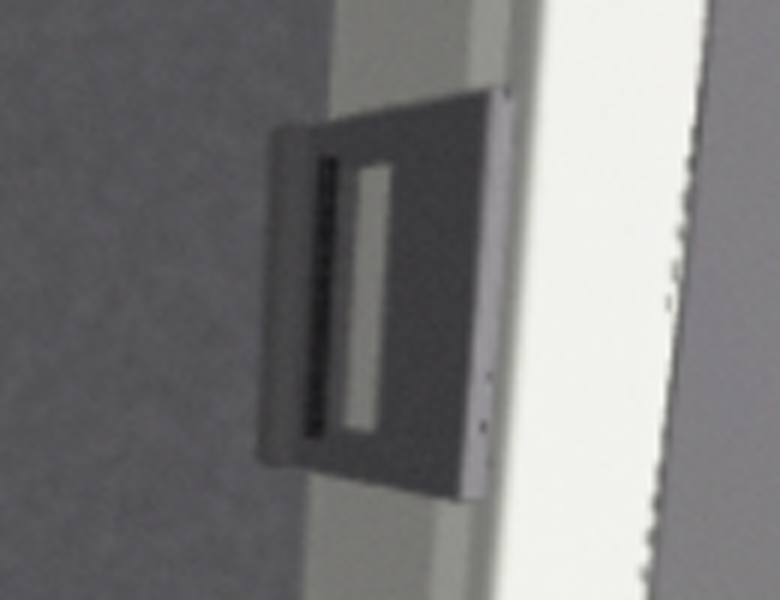

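```bash
python3 - <<'E'
from lid import *
import pickle
c=pickle.load(open("pics/wrist_a36.pkl","rb"));x0,y0=270,69
P=lambda q:((proj(c,CW(*q))[0]-[x0,y0]+.5)*6-.5).round().tolist()
def lidp(a,x,r,t): return (x,.118-r*np.cos(a)+t*np.sin(a),.096+r*np.sin(a)+t*np.cos(a))
print("rim",P((0,-.118,.096)))
for a in(0,.02,.035,.05,.08,.1): print(a,"top",P(lidp(a,0,.236,.012)),"bot",P(lidp(a,0,.236,0)))
cs=get_calibration("scene")
for a in(0,.02,.035,.05,.1): print(a,[((proj(cs,CW(*lidp(a,x,.236,.012)))[0]-[240,120]+.5)*4).round().tolist() for x in(-.12,.12)])
b=cv2.imread("pics/scene_a36.png");cv2.imwrite("pics/s36c.png",cv2.resize(b[150:250,280:410],None,fx=6,fy=6,interpolation=cv2.INTER_CUBIC))
b=cv2.imread("pics/scene_a32.png");cv2.imwrite("pics/s32d.png",cv2.resize(b[150:250,280:410],None,fx=6,fy=6,interpolation=cv2.INTER_CUBIC))
E
```

```text
rim [449.0, 305.0]
0 top [473.0, 305.0] bot [449.0, 305.0]
0.02 top [485.0, 305.0] bot [459.0, 305.0]
0.035 top [495.0, 305.0] bot [466.0, 305.0]
0.05 top [505.0, 305.0] bot [475.0, 305.0]
0.08 top [527.0, 305.0] bot [493.0, 305.0]
0.1 top [544.0, 305.0] bot [506.0, 305.0]
0 [[201.0, 182.0], [340.0, 468.0]]
0.02 [[202.0, 177.0], [342.0, 464.0]]
0.035 [[203.0, 174.0], [343.0, 461.0]]
0.05 [[204.0, 171.0], [345.0, 458.0]]
0.1 [[207.0, 159.0], [350.0, 447.0]]
```

View pics/s36c.png

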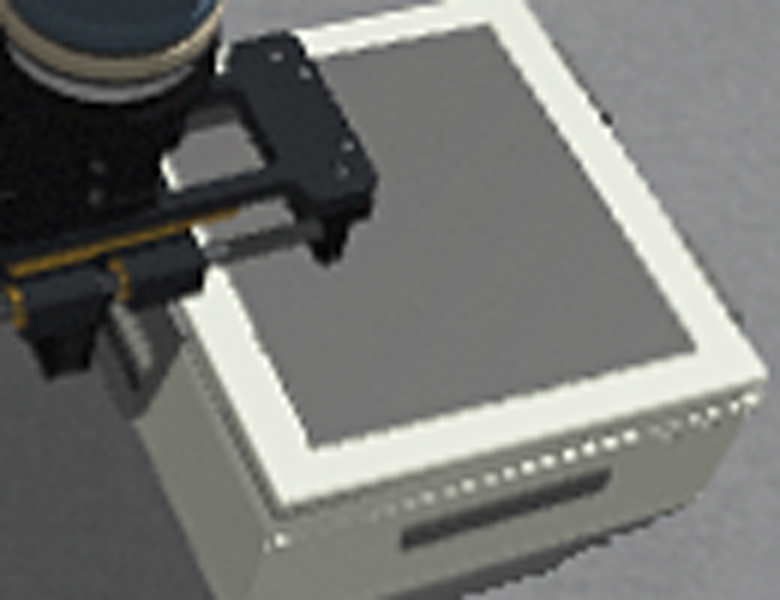

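View pics/s32d.png

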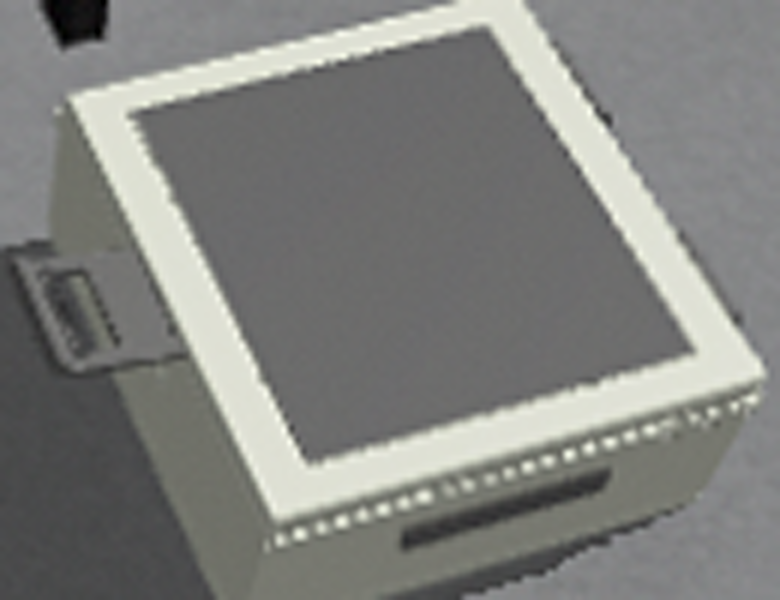

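View pics/wrist_a36.png

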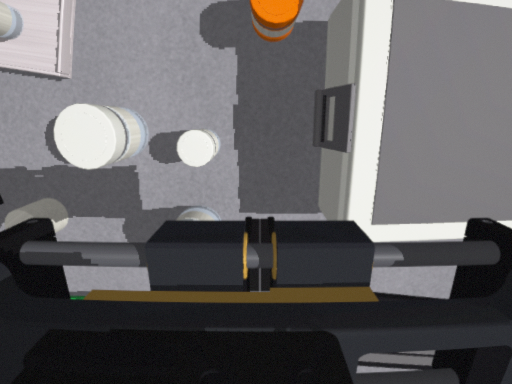

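```bash
cat > st.py <<'E'
from lid import *
def lidp(a,x,r,t): return (x,.118-r*np.cos(a)+t*np.sin(a),.096+r*np.sin(a)+t*np.cos(a))
def clipp(a,f,x,r,t):
    # lid-shut local coords then rotate about hinge by a
    y=-.1215-r*np.sin(f)-t*np.cos(f);z=.102-r*np.cos(f)+t*np.sin(f)
    return lidp(a,x,.118-y,z-.096)
E
python3 - <<'E'
from st import *
import pickle
c=pickle.load(open("pics/wrist_a36.pkl","rb"));x0,y0=270,69
P=lambda q:((proj(c,CW(*q))[0]-[x0,y0]+.5)*6-.5).round().tolist()
for a in(.06,.075):
  for f in(-.05,0,.06,.12,.2):
    print(a,f,"tabouter",P(clipp(a,f,-.03,.058,.0085)),P(clipp(a,f,.03,.058,.0085)),"inner top",P(clipp(a,f,-.03,0.0,.0025)),P(clipp(a,f,.03,.0,.0025)))
E
```

```text
0.06 -0.05 tabouter [332.0, 133.0] [314.0, 467.0] inner top [471.0, 93.0] [442.0, 505.0]
0.06 0 tabouter [316.0, 132.0] [299.0, 468.0] inner top [472.0, 93.0] [442.0, 505.0]
0.06 0.06 tabouter [298.0, 131.0] [282.0, 468.0] inner top [472.0, 93.0] [443.0, 505.0]
0.06 0.12 tabouter [281.0, 131.0] [265.0, 468.0] inner top [472.0, 93.0] [443.0, 506.0]
0.06 0.2 tabouter [258.0, 129.0] [244.0, 469.0] inner top [473.0, 92.0] [444.0, 506.0]
0.075 -0.05 tabouter [334.0, 130.0] [315.0, 469.0] inner top [482.0, 90.0] [451.0, 508.0]
0.075 0 tabouter [318.0, 130.0] [301.0, 470.0] inner top [482.0, 90.0] [452.0, 508.0]
0.075 0.06 tabouter [300.0, 129.0] [284.0, 470.0] inner top [482.0, 90.0] [452.0, 508.0]
0.075 0.12 tabouter [283.0, 128.0] [267.0, 471.0] inner top [483.0, 89.0] [452.0, 508.0]
0.075 0.2 tabouter [260.0, 127.0] [245.0, 471.0] inner top [484.0, 89.0] [453.0, 509.0]
```

```bash
python3 - <<'E'
from st import *
print(inC(bot.read_state()["position"]))
for p in [(.07,-.095,.20),(.07,-.095,.107)]: print(rel(CW(*p)))
E
```

```text
[ 0.0724 -0.2016  0.2002]
([2.4, 106.6, 0.3], [0.06, -0.14, 0.03])
([2.1, 106.5, 93.3], [0.06, -0.14, 0.03])
```

Emit:
play_rows(fingers=[255,255,255,255,255,255,255,255,255,255,255,255,255,255], linear=[[2,30,0],[2,65,0],[2,95,10],[2,106,35],[2,106,60],[2,106,75],[2,106,82],[2,106,87],[2,106,90],[2,106,92],[2,106,94],[2,106,95],[2,106,95],[2,106,95]], rot=[[0,0,0],[0,0,0],[0,0,0],[0,0,0],[0,0,0],[0,0,0],[0,0,0],[0,0,0],[0,0,0],[0,0,0],[0,0,0],[0,0,0],[0,0,0],[0,0,0]])

```text
time_s: 49.2
position: [0.5815, 0.0958, 0.1084]
tcp_rot: [[-0.998, -0.059, 0.004], [-0.059, 0.998, -0.0], [-0.004, -0.001, -1.0]]
force: [-2.3, 0.2, 6.5]
opening: 0.003
```

```bash
python3 look.py a37 scene; python3 - <<'E'
from st import *
print(inC(bot.read_state()["position"]))
b=cv2.imread("pics/scene_a37.png");cv2.imwrite("pics/s37c.png",cv2.resize(b[150:250,280:410],None,fx=6,fy=6,interpolation=cv2.INTER_CUBIC))
E
```

```text
49.25 G [0.5814 0.0958 0.1273] tcp [0.5815 0.0958 0.1083] F [-1.7  0.1  5.8] op 0.003 j6 -94.84729896493074
[ 0.0733 -0.0966  0.1083]
```

View pics/s37c.png

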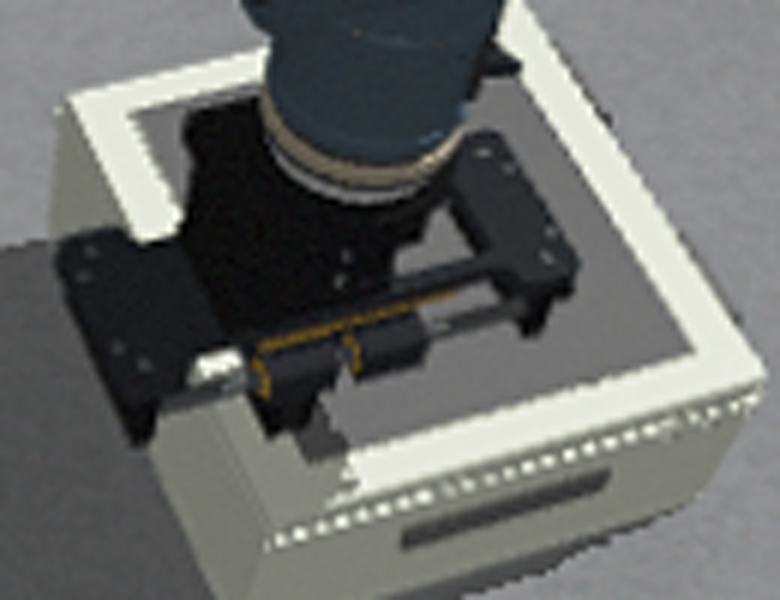

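Emit:
play_rows(fingers=[255,255,255,255,255,255,255], linear=[[0,0,-30],[0,-20,-75],[0,-65,-92],[0,-100,-92],[0,-105,-92],[0,-105,-92],[0,-105,-92]], rot=[[0,0,0],[0,0,0],[0,0,0],[0,0,0],[0,0,0],[0,0,0],[0,0,0]])

```text
time_s: 49.95
position: [0.5865, -0.008, 0.1984]
tcp_rot: [[-0.998, -0.059, 0.001], [-0.059, 0.998, 0.001], [-0.001, 0.001, -1.0]]
force: [-0.6, 0.1, -0.3]
opening: 0.005
```

```bash
cat > cl.py <<'E'
import sys,pickle
from st import *
t=sys.argv[1]
c=pickle.load(open(f"pics/wrist_{t}.pkl","rb"))
u=(proj(c,CW(0,-.125,.07))[0]).astype(int);x0,y0=max(u[0]-60,0),max(u[1]-50,0)
a=cv2.imread(f"pics/wrist_{t}.png")[y0:y0+100,x0:x0+130]
cv2.imwrite(f"pics/wc_{t}.png",cv2.resize(a,None,fx=6,fy=6,interpolation=cv2.INTER_CUBIC))
P=lambda q:((proj(c,CW(*q))[0]-[x0,y0]+.5)*6-.5).round().tolist()
print(inC(bot.read_state()["position"]))
for a in(0,.035,.07): print("lid",a,P(lidp(a,0,.236,.012)))
for f in(0,.06,.12,.2,.3,.5): print(f,"tab",P(clipp(0,f,-.03,.058,.0085)),P(clipp(0,f,.03,.058,.0085)))
E
python3 look.py a38 wrist scene; python3 cl.py a38
```

```text
50.05 G [ 0.5865 -0.0075  0.2173] tcp [ 0.5865 -0.0075  0.1983] F [0.6 1.  0.7] op 0.001 j6 -105.13329035662804
[ 0.0722 -0.1999  0.1983]
lid 0 [476.0, 309.0]
lid 0.035 [497.0, 310.0]
lid 0.07 [522.0, 310.0]
0 tab [315.0, 143.0] [299.0, 464.0]
0.06 tab [298.0, 142.0] [282.0, 465.0]
0.12 tab [280.0, 142.0] [265.0, 465.0]
0.2 tab [258.0, 141.0] [244.0, 466.0]
0.3 tab [231.0, 139.0] [218.0, 467.0]
0.5 tab [181.0, 135.0] [170.0, 470.0]
```

View pics/wc_a38.png

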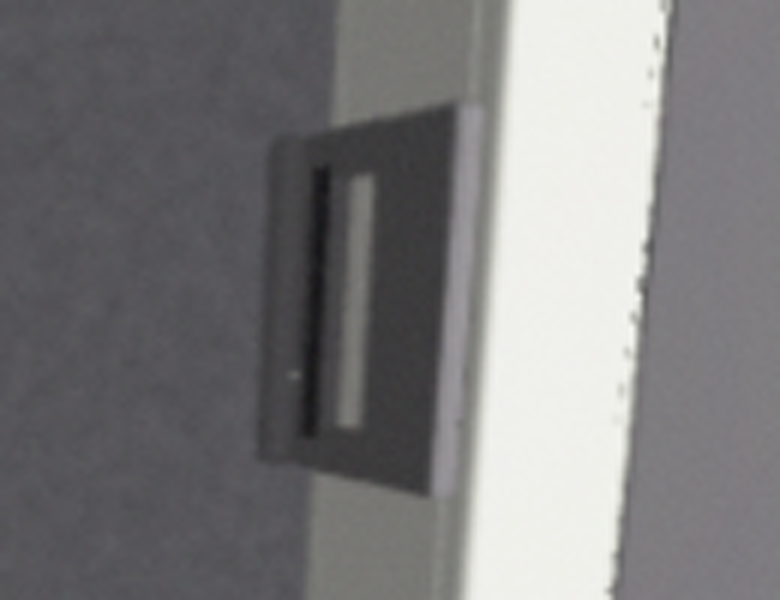

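Emit:
play_rows(fingers=[255,255,255,255,255,255,255,255,255,255,255,255,255], linear=[[20,2,20],[40,4,60],[47,6,100],[47,8,130],[47,10,141],[47,25,141],[47,38,141],[47,48,141],[47,53,141],[47,54,143],[47,54,145],[47,54,145],[47,54,145]], rot=[[0,0,0],[0,0,0],[0,0,0],[0,0,0],[0,0,0],[0,0,0],[0,0,0],[0,0,0],[0,0,0],[0,0,0],[0,0,0],[0,0,0],[0,0,0]])

```text
time_s: 51.35
position: [0.5377, 0.042, 0.054]
tcp_rot: [[-0.998, -0.058, 0.003], [-0.058, 0.998, -0.0], [-0.003, -0.0, -1.0]]
force: [-0.0, 1.6, 3.0]
opening: 0.001
```

```bash
python3 look.py a39 ; python3 - <<'E'
from st import *
print(inC(bot.read_state()["position"]))
E
```

```text
51.35 G [0.5376 0.042  0.073 ] tcp [0.5377 0.042  0.054 ] F [-0.   1.6  3. ] op 0.001 j6 -100.77372266445691
[ 0.0264 -0.1477  0.054 ]
```

Emit:
play_rows(fingers=[255,255,255,255,255,255,255], linear=[[0,2,1],[0,4,2],[0,6,2.5],[0,8,3],[0,10,3.5],[0,11,3.5],[0,11,3.5]], rot=[[0,0,0],[0,0,0],[0,0,0],[0,0,0],[0,0,0],[0,0,0],[0,0,0]])

```text
time_s: 52.05
position: [0.5372, 0.049, 0.0506]
tcp_rot: [[-0.998, -0.062, 0.003], [-0.062, 0.998, -0.006], [-0.002, -0.006, -1.0]]
force: [-1.6, -17.2, 6.0]
opening: 0.005
```

```bash
python3 look.py a40 scene wrist; python3 - <<'E'
from st import *
print(inC(bot.read_state()["position"]))
b=cv2.imread("pics/scene_a40.png");cv2.imwrite("pics/s40c.png",cv2.resize(b[150:250,280:410],None,fx=6,fy=6,interpolation=cv2.INTER_CUBIC))
E
```

```text
52.15 G [0.5372 0.0491 0.0696] tcp [0.5372 0.049  0.0506] F [ -1.8 -17.5   6. ] op 0.006 j6 -99.60662493566754
[ 0.0263 -0.1407  0.0506]
```

View pics/s40c.png

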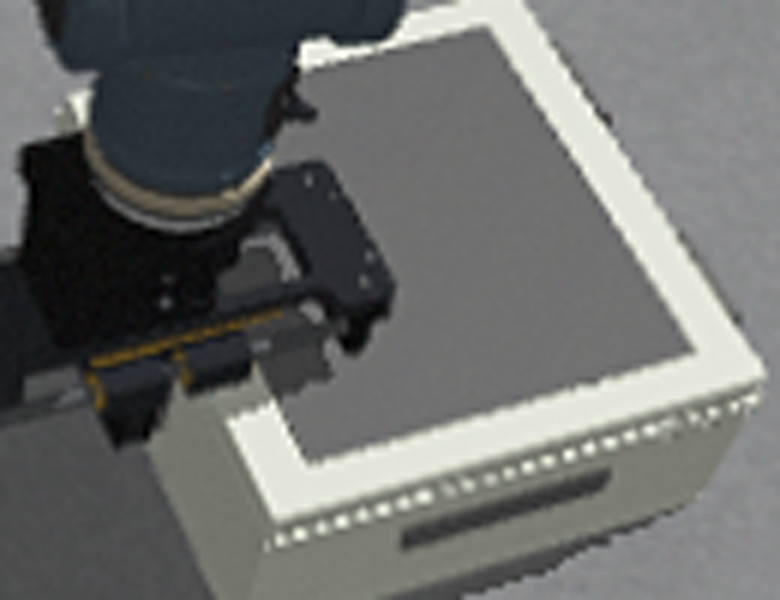

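Emit:
play_rows(fingers=[255,255,255,255,255,255], linear=[[0,2,0],[0,4,0],[0,5,0.5],[0,6,0.5],[0,6,0.5],[0,6,0.5]], rot=[[0,0,0],[0,0,0],[0,0,0],[0,0,0],[0,0,0],[0,0,0]])

```text
time_s: 52.75
position: [0.5373, 0.0494, 0.0506]
tcp_rot: [[-0.998, -0.065, 0.003], [-0.065, 0.998, -0.014], [-0.002, -0.014, -1.0]]
force: [-3.1, -39.9, 9.4]
opening: 0.007
```

```bash
python3 look.py a41; python3 - <<'E'
from st import *
print(inC(bot.read_state()["position"]))
E
```

```text
52.75 G [0.5373 0.0497 0.0696] tcp [0.5373 0.0494 0.0506] F [ -3.1 -39.9   9.4] op 0.007 j6 -98.98987419568182
[ 0.0265 -0.1403  0.0506]
```

Emit:
play_rows(fingers=[255,255,255,255,255,255,255,255,255,255], linear=[[0,-8,-1],[0,-30,-2],[0,-50,-5],[0,-54,-45],[0,-54,-95],[-20,-56,-140],[-47,-56,-148],[-47,-56,-148],[-47,-56,-148],[-47,-56,-148]], rot=[[0,0,0],[0,0,0],[0,0,0],[0,0,0],[0,0,0],[0,0,0],[0,0,0],[0,0,0],[0,0,0],[0,0,0]])

```text
time_s: 53.75
position: [0.5838, 0.0066, 0.196]
tcp_rot: [[-0.998, -0.059, -0.003], [-0.059, 0.998, 0.001], [0.003, 0.001, -1.0]]
force: [0.2, -0.4, 0.7]
opening: 0.008
```

```bash
python3 look.py a42 wrist scene; python3 cl.py a42
```

```text
53.85 G [0.5842 0.0064 0.2152] tcp [0.5842 0.0064 0.1962] F [-0.6 -0.9 -0.5] op 0.004 j6 -103.70485471458501
[ 0.0707 -0.1859  0.1962]
lid 0 [462.0, 305.0]
lid 0.035 [481.0, 306.0]
lid 0.07 [502.0, 306.0]
0 tab [316.0, 136.0] [303.0, 460.0]
0.06 tab [298.0, 136.0] [286.0, 460.0]
0.12 tab [281.0, 135.0] [269.0, 460.0]
0.2 tab [258.0, 135.0] [247.0, 461.0]
0.3 tab [230.0, 133.0] [221.0, 462.0]
0.5 tab [179.0, 130.0] [171.0, 465.0]
```

View pics/wc_a42.png

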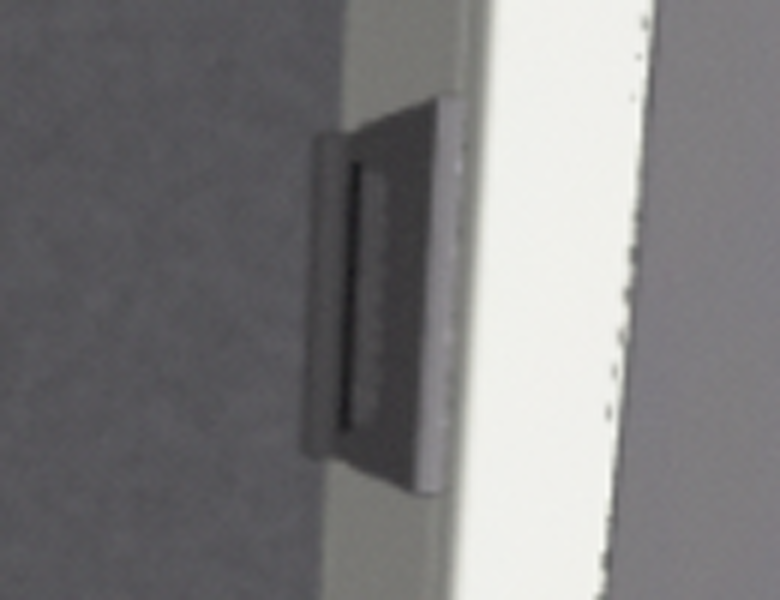

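View pics/scene_a42.png

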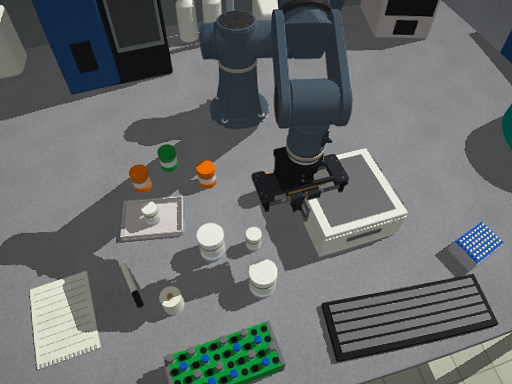

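Emit:
play_rows(fingers=[255,255,255,255,255,255,255,255], linear=[[0,-20,-40],[0,-50,-80],[20,-90,-120],[50,-130,-130],[80,-165,-130],[100,-180,-130],[100,-180,-130],[100,-180,-130]], rot=[[0,0,0],[0,0,0],[0,0,0],[0,0,0],[0,0,0],[0,0,0],[0,0,0],[0,0,0]])

```text
time_s: 54.65
position: [0.4957, -0.1794, 0.3269]
tcp_rot: [[-0.998, -0.057, 0.001], [-0.057, 0.998, 0.001], [-0.001, 0.001, -1.0]]
force: [-0.6, 0.8, -0.5]
opening: 0.009
```

```bash
python3 look.py a43 wrist scene top; python3 - <<'E'
from st import *
cs=get_calibration("scene")
b=cv2.imread("pics/scene_a43.png");cv2.imwrite("pics/s43c.png",cv2.resize(b[150:250,280:410],None,fx=6,fy=6,interpolation=cv2.INTER_CUBIC))
for a in(0,.02,.035,.05): print(a,[((proj(cs,CW(*lidp(a,x,.236,.012)))[0]-[280,150]+.5)*6).round().tolist() for x in(-.12,.12)])
g=[cv2.imread(f"pics/scene_{t}.png",0)[150:250,280:410].astype(float) for t in("a32","a36","a43")]
r=lambda i,j,sl:np.abs(g[i][sl]-g[j][sl]).mean()
sl=(slice(60,95),slice(40,70));print("diff vs shut",r(2,0,sl),"raised vs shut",r(1,0,sl))
E
```

```text
54.8 G [ 0.4969 -0.1785  0.3461] tcp [ 0.4969 -0.1785  0.3271] F [-0.1  0.4  0.8] op 0.006 j6 -125.40764505881958
0 [[62.0, 93.0], [270.0, 522.0]]
0.02 [[64.0, 86.0], [273.0, 516.0]]
0.035 [[65.0, 81.0], [275.0, 511.0]]
0.05 [[66.0, 76.0], [277.0, 507.0]]
diff vs shut 3.379047619047619 raised vs shut 26.366666666666667
```

View pics/s43c.png

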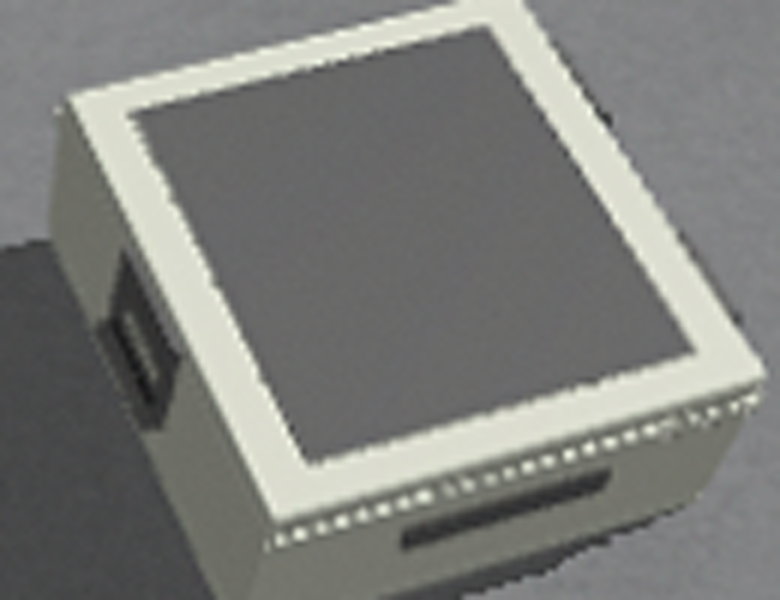

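View pics/top_a43.png

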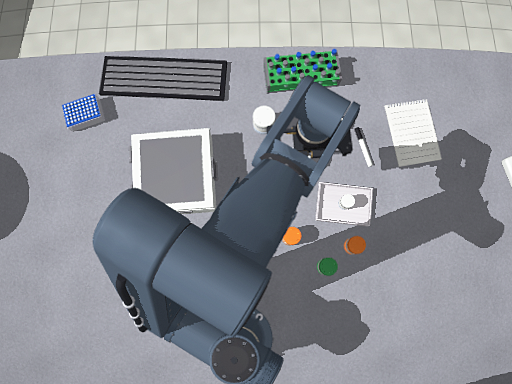

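```bash
python3 -c "
from rig import bot
print(bot.hand_in())"
```

```text
the job is handed in; nothing more can be done
None
```

I handed the job in at about 55 s of the 210 s allowed. My last pictures show the carrier loaded, shut and clipped.

- **Small pots:** one had been left in the wells. It now stands upright in the return tray.
- **Middle-size pots:** all four from the bench stand upright, one in each well. I last saw them just before closing the lid.
- **Bench items:** the two large pots, the bench small pot, the label roll and the marker were not handled. They showed no visible movement in the pictures.
- **Lid and clip:** the first attempt at the clip failed. Pushing on it lifted the lid by about 0.07 rad and left the clip about 0.15 rad open. I pressed the lid shut again, then pushed the clip in while bearing down on its tab.
- **Final checks:** the lid matches the picture taken right after it was pressed shut. The clip tab measures about 0 rad, with the ridge in its window. The arm was clear of everything.

One check did not match exactly: in the wrist camera, the lid edge sat 1–2 pixels from where a fully shut lid should appear (roughly 0.02 rad). The same offset was there after I had pressed the lid down to its stop, so I put it down to calibration.

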